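# Load sample pavers into the test rig and jack up the support

### The job

Clear the aluminium tray first: put the grey broken paver that lies in it into the green scrap tub. Then set every coloured sample paver that is on the table (orange, yellow, green, red; two to four of them) flat inside the tray, and push the loaded tray by its blue tab along the rails until it is fully home against the end stop of the yellow slotted frame. Last, turn the red knob clockwise to raise the jack until its platform just touches the underside of the tray, without lifting the tray off its rails by more than a hair, and leave the other things on the table where they are.

Things in the scene. Friction and masses are not known exactly. Their poses are not given: they have to be found in the camera images.
- rig: Fixed rig, 0.2 by 0.5 m, yellow and steel. Origin on the table, midway along; z up, long axis y. Two rails, tops 80 mm up, run along y from -190 to +200 mm. From y=0 to 200 mm: open infeed deck, side guides 182 mm apart, narrowing at the mouth, and small stops at y=200 mm, all 92 mm high. From y=0 to -190 mm: slotted frame. Under the frame stands the jack; its knob is beyond it at y=-268 mm.
- slot_home (a point): Where the tray's origin lies when the tray is fully home: on the rails, axes as the rig's. The tray slides towards -y, its end meets the end stop 86 mm beyond here. Slot: cheeks 165 mm apart, 26 mm high; thin lips above it reach 6 mm in from each cheek, tops 31 mm above the rails; nothing above them, the middle is open.
- tray: Open aluminium tray, 160 (x) by 172 mm (y), rim 14 mm high, floor and walls 5 mm (inside 150 by 162 mm), 0.3 to 0.5 kg. Origin: centre of its underside. It starts on the infeed deck, its -y end at the frame's mouth, its axes about parallel to the rig's. It holds four pavers as two rows of two, long sides along y.
- tray_tab (a point): Grip point on the tray's blue upright tab, which stands 111 mm from the tray's origin along the tray's +y, 50 mm above its underside. The tab is 60 mm wide (x), 10 mm thick (y), its top 62 mm above the tray's underside; nothing is near it but the tray's rim, so it can be pinched from above across its thickness.
- jack_knob (a joint): Angle of the jack's red knob, rad; grows when turned clockwise seen from above; the platform rises 3.5 mm per rad. It stays where it is left (turning takes about 0.15 N m). Range 0 to 12; the platform meets the tray's underside at about 9.7.
- knob_grip (a point): On the knob's vertical axis, in the red grip bar, 92 mm above the table and 10 mm below the bar's top. The bar is 64 mm long along this frame's x, 14 mm thick along its y, 32 mm high, on a black disc of 52 mm diameter whose top is 71 mm above the table.
- platform_top (a point): Centre of the upper face of the jack's aluminium platform (110 by 120 mm), under the frame; at first 19 to 31 mm below the rails' upper face. It touches the tray when level with the tray's underside.
- broken_paver: Grey broken paver: like the coloured ones but lacking one of its two ends: waist 38 mm wide (y), from x=-18 to +18 mm, end 56 mm wide at x=-35 to -17 mm; 30 mm high, 0.13 kg. Origin: underside, middle of the waist. It starts flat in the tray.
- scrap_tub: Fixed open green tub, 150 (x) by 130 mm (y), 50 mm high, walls and floor 5 mm. Origin: centre of its underside.
- paver_orange: Orange plastic sample paver, I-shaped seen from above: 70 mm long (x), 56 mm wide (y) at the two ends, which are 18 mm long each, and 38 mm wide at the 34 mm long waist between them; 30 mm high, about 0.13 kg. Origin: centre of its underside. Sharp-sided, can be pinched across the waist from above. May be absent.
- paver_yellow: Yellow plastic sample paver, I-shaped seen from above: 70 mm long (x), 56 mm wide (y) at the two ends, which are 18 mm long each, and 38 mm wide at the 34 mm long waist between them; 30 mm high, about 0.13 kg. Origin: centre of its underside. Sharp-sided, can be pinched across the waist from above. May be absent.
- paver_green: Green plastic sample paver, I-shaped seen from above: 70 mm long (x), 56 mm wide (y) at the two ends, which are 18 mm long each, and 38 mm wide at the 34 mm long waist between them; 30 mm high, about 0.13 kg. Origin: centre of its underside. Sharp-sided, can be pinched across the waist from above. May be absent.
- paver_red: Red plastic sample paver, I-shaped seen from above: 70 mm long (x), 56 mm wide (y) at the two ends, which are 18 mm long each, and 38 mm wide at the 34 mm long waist between them; 30 mm high, about 0.13 kg. Origin: centre of its underside. Sharp-sided, can be pinched across the waist from above. May be absent.
- mould: Dark steel open mould, 120 by 90 by 45 mm; a bystander, to be left alone. Origin at its underside.
- hammer: Hammer lying flat; a bystander, to be left alone. Origin at its underside.
- oil_can: Red can, 70 mm diameter, 120 mm high; a bystander, to be left alone. Origin at its underside.
- brush: Brush lying flat; a bystander, to be left alone. Origin at its underside.
- jar: Jar with white cap, 70 mm diameter, 100 mm high; a bystander, to be left alone. Origin at its underside.

How it is judged:
On the way, in this order (a step that is already met when the one before it is completed fails the run):
1. the grey broken paver lies in the scrap tub (x of broken_paver in the frame of scrap_tub between -0.065 and 0.065 m and y of broken_paver in the frame of scrap_tub between -0.055 and 0.055 m and z of broken_paver in the frame of scrap_tub below 0.045 m), for 0.2 s.
2. all the coloured pavers lie flat in the tray while it is still on the infeed deck (x of paver_orange in the frame of tray between -0.052 and 0.052 m and y of paver_orange in the frame of tray between -0.058 and 0.058 m and z of paver_orange in the frame of tray between 0 and 0.01 m and angle between each of paver_orange, paver_yellow, paver_green, paver_red's own z axis and vertical below 0.12 rad and x of paver_yellow in the frame of tray between -0.052 and 0.052 m and y of paver_yellow in the frame of tray between -0.058 and 0.058 m and z of paver_yellow in the frame of tray between 0 and 0.01 m and x of paver_green in the frame of tray between -0.052 and 0.052 m and y of paver_green in the frame of tray between -0.058 and 0.058 m and z of paver_green in the frame of tray between 0 and 0.01 m and x of paver_red in the frame of tray between -0.052 and 0.052 m and y of paver_red in the frame of tray between -0.058 and 0.058 m and z of paver_red in the frame of tray between 0 and 0.01 m and y of tray in the frame of rig above 0.05 m), for 0.2 s.
3. the loaded tray is fully home against the end stop, in its slot (y of tray in the frame of rig below -0.091 m and x of tray in the frame of rig between -0.006 and 0.006 m and z of tray in the frame of rig between 0.077 and 0.084 m and angle between tray's own z axis and vertical below 0.05 rad), for 0.2 s.
4. the jack's platform touches the underside of the tray (all of step 3 and z of platform_top in the frame of tray above -0.0012 m and z of tray in the frame of rig below 0.0832 m), for 0.2 s.
At the end, for the whole second after the job is handed in: Broken paver in the tub; every coloured paver present flat (within 0.12 rad) inside the tray rim; tray within 5 mm of the end stop; platform touching the tray underside or within 1.2 mm of it, the tray raised no more than 3 mm off its rails; all at rest (all of step 1 and all of step 4 and x of paver_orange in the frame of tray between -0.052 and 0.052 m and y of paver_orange in the frame of tray between -0.058 and 0.058 m and z of paver_orange in the frame of tray between 0 and 0.01 m and angle between each of paver_orange, paver_yellow, paver_green, paver_red's own z axis and vertical below 0.12 rad and x of paver_yellow in the frame of tray between -0.052 and 0.052 m and y of paver_yellow in the frame of tray between -0.058 and 0.058 m and z of paver_yellow in the frame of tray between 0 and 0.01 m and x of paver_green in the frame of tray between -0.052 and 0.052 m and y of paver_green in the frame of tray between -0.058 and 0.058 m and z of paver_green in the frame of tray between 0 and 0.01 m and x of paver_red in the frame of tray between -0.052 and 0.052 m and y of paver_red in the frame of tray between -0.058 and 0.058 m and z of paver_red in the frame of tray between 0 and 0.01 m and linear speed of tray below 0.01 m/s and velocity of joint jack_knob below 0.05 rad/s).
It fails at once if a bystander (mould, hammer, can, brush, jar) is moved by more than 5 cm (distance of any of mould, hammer, oil_can, brush, jar from where it was at the start of the episode above 0.05 m).
Of paver_orange, paver_yellow, paver_green, paver_red only 2 to 4 are there at a start; the rules pass over those that are not, and their reading is None.
At some moment in a run one of paver_orange, paver_yellow, paver_green, paver_red may be knocked a few centimetres aside while the robot is not near it.
It also fails if it takes over 210 s, if anything falls off the work surface, if the arm or the gripper's body presses on something with over 40 N, if the wrist force passes 120 N, or if a joint passes its speed limit or range.

### The arm

A 6-joint arm with a two-finger parallel gripper is mounted at the origin on the work surface. World frame = base frame: x ahead of the robot, y to its left, z up, the work surface at z = 0. Lengths are in m, angles in rad, forces in N, time in s.
With the tool pointing down it reaches from about 0.35 to 0.975 m from the base axis. Payload 4.9 kg.
Tool frame: the origin (TCP) lies at the very end of the fingers, on their centre line; the grasp point (between the pads) lies manip.grip_point_offset behind it (manip.grip_point_offset is the distance from the TCP to the grasp point, in m); z points along the fingers, y is the line along which they close (so a half turn about z gives the same grasp; the last joint's range is limited). The gripper opens to 85 mm and grips with 20 to 120 N. Pads are 22 mm wide; open, the fingers measure 114 mm over their backs; the gripper's body (76 mm by 85 mm) begins 54 mm behind the grasp point. The pads swing forward as they close: fully open they stand 13 mm farther back than shut.
Start: joints at [1.006, 0.053, 1.613, -0, 1.476, -0.119], TCP at [0.269, 0.564, 0.198] pointing down, gripper open.
Joint ranges: [-3.01, 3.01], [-1.01, 2.22], [0.06, 2.58], [-1.02, 4.17], [0.09, 2.62], [-3.14, 3.14]. Speed limits (rad/s): [2.57, 2.57, 3.14, 3.14, 3.14, 3.14].

### API

Orientations are given as a unit quaternion [w, x, y, z].
In Python, from plant import manip gives the robot as it stands.
- The arm moves only by the shell command python3 -m crank 'ROWS' [OPENING]. ROWS is JSON, a list of rows, each an object of numbers: "x", "y", "z": the shift along the tool's x, y, z in cm; "turn": the turn about the tool's z in rad. In form: [{"x": .., "y": .., "z": .., "turn": ..}, ...]. A call has 1 to 5 rows; each row shifts and turns the commanded pose from where the row before left it, along the tool's axes as they then stand; what a row does not reach is not made up. A row lasts 1/10 s, in which the tool goes at most 50 mm and 8.59 degrees, less where a joint would pass 70% of its speed; a pose out of reach is approached as far as the arm can. A call with a gripper value outside its range is refused whole. OPENING is the opening in per cent of the stroke, from 0 (shut) to 100 (fully open), set as the call begins (- or left out, the last holds). The fingers move at their own pace and stop on an object; the grip force is fixed at half the most. Time passes only in rows, so rows that do not move let the fingers close. It gives the time, the measured TCP pose, the force, the opening and the grip force at its end, in the units of the state.
- manip.state(): the state, without advancing time (a new reading comes with each control period).
- manip.grab_frame(name): name is "scene" or "side" or "wrist"; returns (picture, depth): 480x640x3 uint8, red, green, blue; 480x640 float32, m along the optical axis (not along the pixel's ray), 0 where there is no reading.
- manip.camera_model(name): a dict with "mtx" (3x3 intrinsics, pixels), "world_to_cam" (4x4, takes a point from world to camera coordinates). Camera axes: x right, y down, z forward; pixel columns grow to the right and rows downward; lengths in m; the calibration is good to about 2 mm. The wrist camera is an equidistant fisheye: a pixel r from the principal point sees the ray r / f radians off the axis. A picture is of the moment at which its call begins: read the wrist's pose just before it. camera_model takes no time and is no camera call; for the wrist camera it gives the pose at the moment of the call.
- manip.job_done(): hands the job in; it is judged then, once.
The state is a dict: "time": time; "joint_pos": joint angles; "joint_vel": joint speeds; "joint_efforts": joint torques, N m; "tool_pos": TCP position; "tool_rot": TCP orientation; "contact_force": force on the tool from outside, world axes, zero at the start; "ft_torque": the same for the moment, N m; "gripper_width": opening from 0.0 (shut) to 1.0 (fully open); "grasp_force": force on a finger pad.
Only numpy, scipy, OpenCV 4.12 (cv2) and the standard library are available. Lean on these libraries where they do the work, as an engineer would, in place of code of your own. Each camera call takes 0.05 s, during which the arm holds its last target. There are 200 camera calls.

## Working session

There is one attempt and no reset: what is moved stays moved. The work goes in short steps, Python scripts to look and compute and a shell command to move; the robot and the scene stay as the last step left them, time stands still between calls to the robot, and variables do not carry over. Pictures are saved under pics/ and viewed, at most 14 in all, crops included, and the job is handed in when it is done.

```bash
mkdir -p pics; ls
cat > h.py <<'E'
import numpy as np, cv2
from plant import manip
def save(n,f):
    m=manip.camera_model(n); im,d=manip.grab_frame(n)
    cv2.imwrite(f'pics/{f}.png',im[:,:,::-1]); np.savez(f'pics/{f}.npz',d=d,im=im,K=m['mtx'],T=m['world_to_cam'],w=(n=='wrist'))
def load(f): return np.load(f'pics/{f}.npz')
def ray(f,u,v):
    z=load(f);K,T=z['K'],z['T'];a=np.array([(u-K[0,2])/K[0,0],(v-K[1,2])/K[1,1]])
    if z['w']:
        r=np.hypot(*a); a=a*(np.tan(r)/r if r>1e-9 else 1)
    p=np.array([*a,1.]);R=T[:3,:3]
    return -R.T@T[:3,3], R.T@p
def plane(f,u,v,h):
    o,d=ray(f,u,v); return o+d*(h-o[2])/d[2]
def dep(f,u,v):
    o,d=ray(f,u,v); return o+d*float(np.median(load(f)['d'][int(v)-1:int(v)+2,int(u)-1:int(u)+2]))
def tri(f1,p1,f2,p2):
    o1,d1=ray(f1,*p1);o2,d2=ray(f2,*p2)
    s=np.linalg.lstsq(np.c_[d1,-d2],o2-o1,rcond=None)[0]
    a,b=o1+d1*s[0],o2+d2*s[1]; return (a+b)/2,np.linalg.norm(a-b)
E
python3 - <<'E'
from h import *
np.set_printoptions(precision=4,suppress=True)
for n in('scene','side','wrist'):
    save(n,n+'0'); m=manip.camera_model(n);print(n,m['mtx'].tolist(),np.linalg.inv(m['world_to_cam']))
print(manip.grip_point_offset,manip.state())
E
```

```text
pics
scene [[440.9784684901603, 0.0, 315.21004102636647], [0.0, 440.9784684901603, 245.97865307517], [0.0, 0.0, 1.0]] [[-0.1597  0.5809 -0.7981  1.4068]
 [ 0.9871  0.0885 -0.1331  0.1713]
 [-0.0067 -0.8091 -0.5876  0.8001]
 [ 0.      0.      0.      1.    ]]
side [[491.6003803074978, 0.0, 321.5270082591049], [0.0, 491.6003803074978, 238.26367027659686], [0.0, 0.0, 1.0]] [[ 0.8711 -0.3428  0.3517  0.0749]
 [-0.4908 -0.5848  0.6459 -0.7417]
 [-0.0157 -0.7352 -0.6776  0.8839]
 [ 0.      0.      0.      1.    ]]
wrist [[371.64829954431775, 0.0, 323.24753309091824], [0.0, 371.64829954431775, 241.23684141274313], [0.0, 0.0, 1.0]] [[ 0.4305  0.853   0.295   0.1929]
 [ 0.9026 -0.4064 -0.1419  0.5999]
 [-0.0011  0.3274 -0.9449  0.3725]
 [ 0.      0.      0.      1.    ]]
0.0187 {'time': 0.15, 'joint_pos': array([ 1.006 ,  0.0532,  1.614 , -0.    ,  1.476 , -0.119 ]), 'joint_vel': array([ 0.0003, -0.0031, -0.0031,  0.0003, -0.0036,  0.0011]), 'joint_efforts': array([  0.0008, -39.4241, -37.0723,  -0.0001,   0.0047,  -0.    ]), 'tool_pos': array([0.2692, 0.5635, 0.1972]), 'tool_rot': array([-0.0003,  0.2211,  0.9753, -0.0008]), 'contact_force': array([-0.4261,  1.0947, -0.8194]), 'ft_torque': array([ 0.0083,  0.0436, -0.0288]), 'grasp_force': 0.0, 'gripper_width': 1.0042203757318682}
```

View pics/scene0.png

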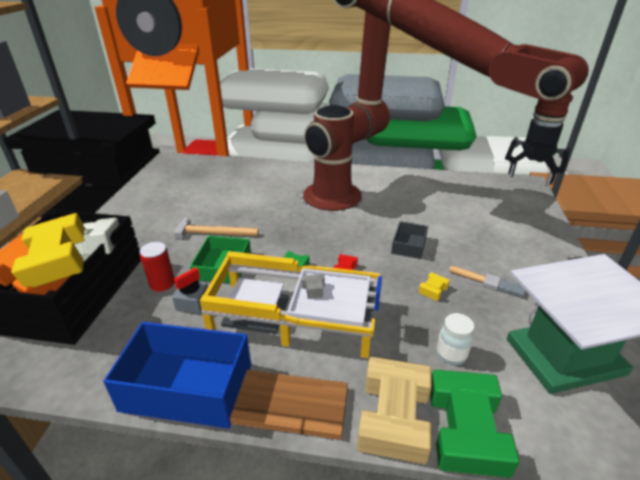

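View pics/side0.png

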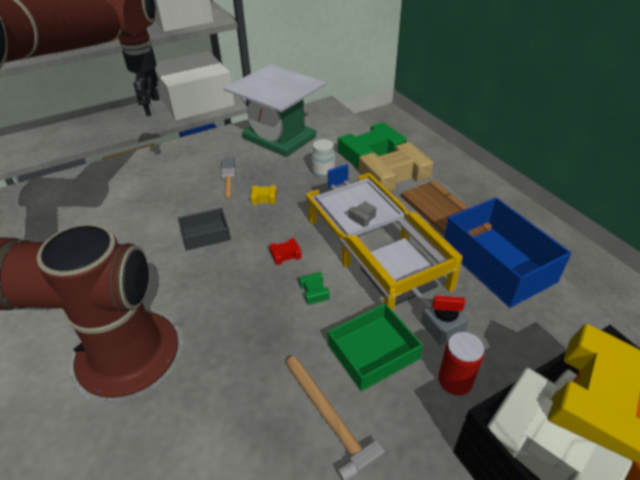

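The scene shows three pavers: yellow (side 263,194), red (285,250) and green (314,288). Orange isn't there. The grey paver is in the tray at side (361,211), the tub at (375,345) and the knob at (449,303). I'll enlarge for detail.

Run:
```python
from h import *
np.set_printoptions(precision=4,suppress=True)
def crop(f,u0,u1,v0,v1,s):
    im=cv2.imread(f'pics/{f}.png')[v0:v1,u0:u1]; cv2.imwrite(f'pics/{f}_c.png',cv2.resize(im,None,fx=s,fy=s,interpolation=cv2.INTER_CUBIC))
crop('side0',295,475,160,350,3.15)
crop('scene0',170,400,240,360,3.4)
for n,f in(('side','side0'),('scene','scene0')):
    z=load(f);hsv=cv2.cvtColor(z['im'],cv2.COLOR_RGB2HSV);K,T=z['K'],z['T']
    v,u=np.mgrid[:480,:640];d=z['d'];P=np.stack([(u-K[0,2])/K[0,0]*d,(v-K[1,2])/K[1,1]*d,d],-1)
    R=T[:3,:3];W=(P-T[:3,3])@R
    for c,lo,hi in(('yellow',22,32),('green',50,75),('red',174,184)):
        H=hsv[...,0].astype(int); H=np.where((H<10)&(c=='red'),H+180,H)
        m=((H>=lo)&(H<=hi)&(hsv[...,1]>150)&(hsv[...,2]>60)&(W[...,2]>.018)&(W[...,2]<.045)&(d>0)).astype(np.uint8)
        nn,l,st,ce=cv2.connectedComponentsWithStats(m)
        for i in range(1,nn):
            if st[i,4]>60:
                w=W[l==i]; t=w[w[:,2]>np.percentile(w[:,2],80)-.006]
                r=cv2.minAreaRect((t[:,:2]*1000).astype(np.float32))
                print(n,c,st[i],ce[i].round(1),t.mean(0),np.median(t[:,2]),r)
```

```text
side yellow [251 185  25  16 302] [263.2 192.1] [0.4722 0.333  0.0279] 0.02799612091766184 ((471.4937438964844, 332.5538635253906), (63.17229461669922, 69.22187042236328), 64.49833679199219)
side yellow [308 209   9  10  63] [312.2 214. ] [0.5413 0.1686 0.0398] 0.03993006306026817 ((543.5316772460938, 170.97506713867188), (15.994375228881836, 16.129127502441406), 82.08634948730469)
side yellow [342 251   9  12  64] [346.  256.9] [ 0.5362 -0.0173  0.038 ] 0.03716702303897268 ((533.9113159179688, -18.619064331054688), (12.697762489318848, 20.418685913085938), 43.2820930480957)
side yellow [446 276  12  11  85] [451.1 281. ] [ 0.7054 -0.2098  0.0393] 0.039223694726962965 ((706.4341430664062, -210.62742614746094), (14.048781394958496, 22.868932723999023), 52.53459930419922)
side green [373 142  16  11 105] [381.2 147.7] [0.8873 0.3449 0.04  ] 0.04039757235539053 ((886.1808471679688, 342.84954833984375), (63.069637298583984, 12.046073913574219), 5.562062740325928)
side green [300 273  29  28 490] [313.7 286.1] [ 0.4239 -0.0574  0.0282] 0.028319155106422463 ((424.6588439941406, -54.5337066
[... 2855 characters left out ...]
2 0.0397] 0.03971661983090199 ((965.67431640625, 376.000732421875), (131.94677734375, 39.88420104980469), 74.06975555419922)
scene red [311 186  45  17 287] [331.  195.7] [0.0579 0.0004 0.0389] 0.038525934213129234 ((51.27769088745117, -3.86163330078125), (129.33306884765625, 51.07805252075195), 85.27946472167969)
scene red [334 255  23  14 213] [346.1 261.4] [0.423  0.0942 0.0316] 0.031846608534118886 ((422.8128967285156, 93.51097106933594), (52.513832092285156, 61.797752380371094), 83.57324981689453)
scene red [147 272  28  16 208] [160.9 280.8] [ 0.5834 -0.3872  0.0403] 0.04065297473150837 ((580.766845703125, -390.2987060546875), (25.304426193237305, 64.9388427734375), 25.214799880981445)
```

View pics/side0_c.png

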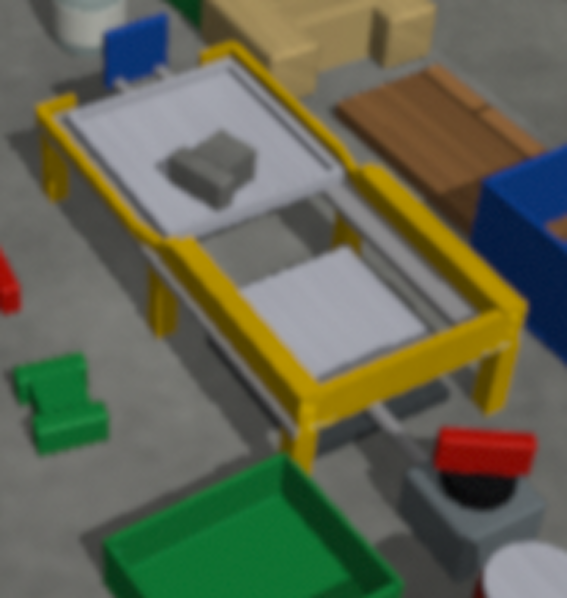

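View pics/scene0_c.png

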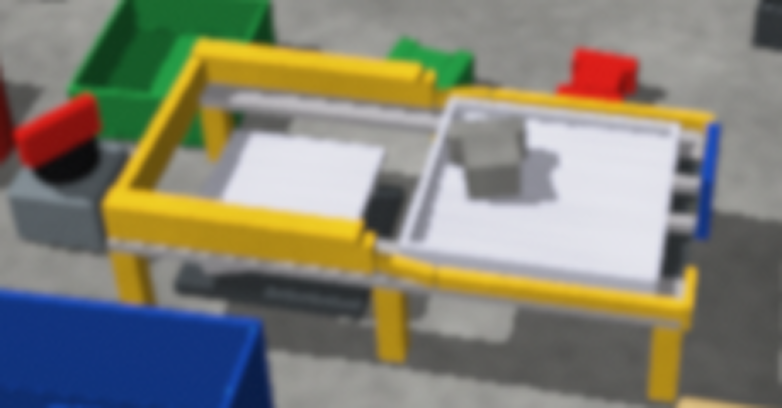

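The crops show the grey paver in the tray, its +x+y end facing the frame, with the waist running roughly along the rig's x. The platform is visible in the frame and the knob bar is about along world x. Next come the 3D fits.

```bash
cat >> h.py <<'E'
def cloud(f):
    z=load(f);K,T,d=z['K'],z['T'],z['d'];v,u=np.mgrid[:480,:640]
    a=np.stack([(u-K[0,2])/K[0,0],(v-K[1,2])/K[1,1]],-1)
    if z['w']: r=np.linalg.norm(a,axis=-1,keepdims=True)+1e-9;a=a*np.tan(r)/r
    W=(np.concatenate([a*d[...,None],d[...,None]],-1)-T[:3,3])@T[:3,:3]
    W[d<=0]=np.nan
    return W,cv2.cvtColor(z['im'],cv2.COLOR_RGB2HSV).astype(int),z['im']
def sel(f,h=(0,180),s=(0,255),v=(0,255),x=(-9,9),y=(-9,9),z=(-9,9)):
    W,H,im=cloud(f);m=np.ones(W.shape[:2],bool)
    for k,(a,b) in enumerate((h,s,v)): 
        c=H[...,k]
        m&=((c>=a)&(c<=b)) if a<=b else ((c>=a)|(c<=b))
    for k,(a,b) in enumerate((x,y,z)): m&=(W[...,k]>=a)&(W[...,k]<=b)
    return W[m]
def rect(w,d=1): 
    q=(w[:,:2]*1000).astype(np.float32);c=q.mean(0);k=np.linalg.norm(q-np.median(q,0),axis=1)<400
    return len(w),cv2.minAreaRect(q[k]),np.median(w[:,2]).round(4)
E
python3 - <<'E'
from h import *
np.set_printoptions(precision=4,suppress=True)
B=dict(x=(.48,.8),y=(-.35,.25))
for f in('side0','scene0'):
    print(f)
    print('frame lips',rect(sel(f,h=(20,35),s=(140,255),z=(.1055,.118),**B)))
    print('guides',rect(sel(f,h=(20,35),s=(140,255),z=(.086,.097),x=(.48,.8),y=(.02,.25))))
    for y0 in(-.18,-.14,-.1,-.06,.06,.1,.14):
        w=sel(f,h=(20,35),s=(140,255),z=(.084,.118),x=(.48,.8),y=(y0-.008,y0+.008))
        l,r=w[w[:,0]<.63],w[w[:,0]>.63]
        print(y0,[ (len(q),np.percentile(q[:,0],5).round(4),np.percentile(q[:,0],95).round(4),q[:,2].max().round(4)) for q in(l,r) if len(q)])
    print('tab',rect(sel(f,h=(105,130),s=(120,255),z=(.11,.15),x=(.5,.8),y=(.1,.3))))
    print('grey',rect(sel(f,s=(0,70),z=(.107,.125),x=(.56,.71),y=(.01,.17))))
    print('knob',rect(sel(f,h=(170,8),s=(150,255),z=(.09,.115),x=(.5,.75),y=(-.36,-.2))))
    print('tub',rect(sel(f,h=(45,80),s=(120,255),z=(.043,.056),x=(.3,.6),y=(-.4,-.13))))
    print('platform',rect(sel(f,s=(0,60),v=(130,255),z=(.04,.072),x=(.56,.71),y=(-.18,-.03))))
    print('trayrim',rect(sel(f,s=(0,60),z=(.09,.099),x=(.53,.73),y=(-.02,.2))))
    print('trayfloor',rect(sel(f,s=(0,60),v=(130,255),z=(.08,.09),x=(.56,.71),y=(0,.18))))
E
```

```text
side0
frame lips (1140, ((625.1124267578125, -120.9684829711914), (182.3206329345703, 193.53994750976562), 88.26351928710938), np.float64(0.109))
guides (364, ((631.3214111328125, 103.02671813964844), (170.4217529296875, 201.33876037597656), 88.50263214111328), np.float64(0.0898))
-0.18 [(80, np.float64(0.5279), np.float64(0.5442), np.float64(0.1137)), (73, np.float64(0.6992), np.float64(0.7173), np.float64(0.1123))]
-0.14 [(78, np.float64(0.5294), np.float64(0.5455), np.float64(0.1128)), (68, np.float64(0.7006), np.float64(0.7179), np.float64(0.1132))]
-0.1 [(66, np.float64(0.5306), np.float64(0.5463), np.float64(0.1126)), (59, np.float64(0.7022), np.float64(0.7183), np.float64(0.1121))]
-0.06 [(67, np.float64(0.5317), np.float64(0.5481), np.float64(0.1119)), (53, np.float64(0.7035), np.float64(0.7202), np.float64(0.1135))]
0.06 [(17, np.float64(0.5307), np.float64(0.5385), np.float64(0.0925)), (20, np.float64(0.7195), np.float64(0.7287), np.float64(0.0923))]
0.1 [(17, np.float64(0.5312), np.float64(0.5395), np.float64(0.0931)), (20, np.float64(0.7211), np.float64(0.7308), np.float6
[... 2574 characters left out ...]
), np.float64(0.1161))
knob (171, ((623.88623046875, -285.3996276855469), (16.438472747802734, 60.9338264465332), 54.373653411865234), np.float64(0.0999))
tub (270, ((455.6402893066406, -260.0484619140625), (155.26144409179688, 127.26739501953125), 0.08430120348930359), np.float64(0.0487))
platform (999, ((609.7313842773438, -113.1922378540039), (121.37432098388672, 82.1511459350586), 87.97460174560547), np.float64(0.0607))
trayrim (782, ((631.916259765625, 86.66262817382812), (191.5935821533203, 164.29754638671875), 88.24934387207031), np.float64(0.0947))
trayfloor (2231, ((635.0617065429688, 90.00582122802734), (179.8810577392578, 149.9064178466797), 89.97745513916016), np.float64(0.0867))
```

Both cameras agree. The rig origin is about (0.630, -0.018) with yaw -0.032, the tray about (0.633, 0.077), the tub (0.455, -0.261) and the knob (0.621, -0.286). Now I'll move the wrist over the tray.

```bash
python3 -m crank '[{"z":-3.3,"turn":-0.149},{"z":-3.3,"turn":-0.149},{"z":-3.3,"turn":-0.149},{"x":-2.9,"y":-3.9},{"x":-2.9,"y":-3.9}]' 100; python3 -m crank '[{"x":-2.9,"y":-3.9},{"x":-2.9,"y":-3.9},{"x":-2.9,"y":-3.9},{"x":-2.9,"y":-3.9},{"x":-2.9,"y":-3.9}]';python3 -m crank '[{"x":-2.9,"y":-3.9},{"x":-2.9,"y":-3.9},{"x":-2.9,"y":-3.9},{"x":-2.9,"y":-3.9},{"x":0}]'
python3 - <<'E'
from h import *
np.set_printoptions(precision=4,suppress=True)
save('wrist','w1');s=manip.state();print(s['tool_pos'],s['tool_rot'],s['contact_force'])
E
```

```text
[0.2692 0.5635 0.1974] [-0.0002  0.221   0.9753 -0.0006] [ 0.2907  1.4737 -0.7281]schema error: expected keys x, y, z, turn
schema error: expected keys x, y, z, turn
schema error: expected keys x, y, z, turn
```

View pics/w1.png

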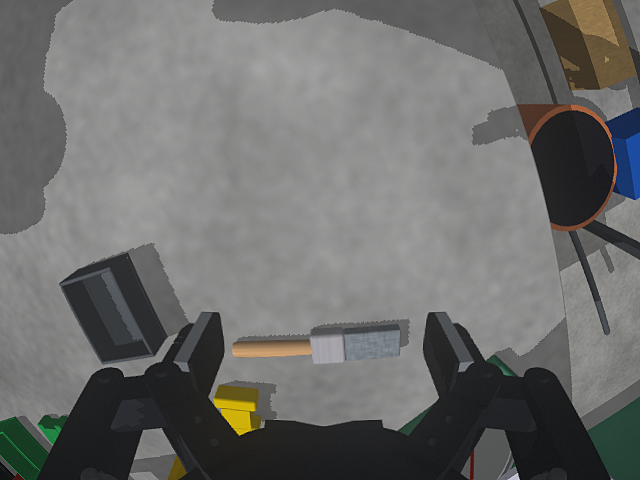

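All four keys are required, so the arm hasn't moved. The picture shows the brush and mould near the start pose.

```bash
python3 -m crank '[{"x":0,"y":0,"z":-3.3,"turn":-0.149},{"x":0,"y":0,"z":-3.3,"turn":-0.149},{"x":0,"y":0,"z":-3.3,"turn":-0.149},{"x":-2.9,"y":-3.9,"z":0,"turn":0},{"x":-2.9,"y":-3.9,"z":0,"turn":0}]' 100; python3 -m crank '[{"x":-2.9,"y":-3.9,"z":0,"turn":0},{"x":-2.9,"y":-3.9,"z":0,"turn":0},{"x":-2.9,"y":-3.9,"z":0,"turn":0},{"x":-2.9,"y":-3.9,"z":0,"turn":0},{"x":-2.9,"y":-3.9,"z":0,"turn":0}]';python3 -m crank '[{"x":-2.9,"y":-3.9,"z":0,"turn":0},{"x":-2.9,"y":-3.9,"z":0,"turn":0},{"x":-2.9,"y":-3.9,"z":0,"turn":0},{"x":-2.9,"y":-3.9,"z":0,"turn":0},{"x":0,"y":0,"z":0,"turn":0}]'
python3 - <<'E'
from h import *
np.set_printoptions(precision=4,suppress=True)
save('wrist','w2');s=manip.state();print(s['tool_pos'],s['tool_rot'],s['contact_force'])
E
```

```text
time: 0.7
tool_pos: [0.3279, 0.4861, 0.2989]
tool_rot: [0.001, -0.002, 1.0, 0.001]
contact_force: [1.6, 0.5, -0.7]
gripper_width: 1.0
grasp_force: 0.0
time: 1.2
tool_pos: [0.4736, 0.2894, 0.2971]
tool_rot: [0.0, -0.001, 1.0, 0.0]
contact_force: [0.7, 0.2, 0.6]
gripper_width: 1.0
grasp_force: 0.0
time: 1.7
tool_pos: [0.5911, 0.1306, 0.2961]
tool_rot: [-0.0, 0.003, 1.0, -0.001]
contact_force: [-0.2, 0.4, -0.4]
gripper_width: 1.003
grasp_force: 0.0
[0.5899 0.1329 0.2963] [-0.0008  0.0016  1.     -0.0001] [-0.1338  0.87    0.0808]
```

View pics/w2.png

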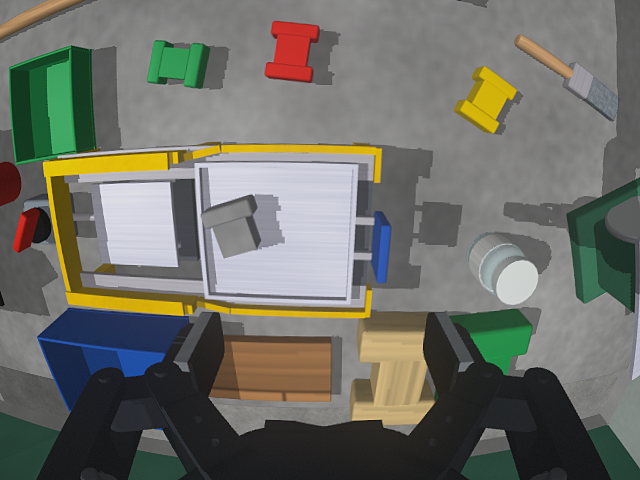

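The wrist picture shows the grey paver with its wide end at (231,210) and its waist down to (240,250). The tray's inside corners are about (205,165), (355,163), (350,300) and (205,305). Next: its exact pose from this cloud.

```bash
cat >> h.py <<'E'
def shape(w,n=400,broken=False):
    "fit I template (origin mid waist) to top points by IoU of raster; returns x,y,yaw"
    from scipy.optimize import minimize
    q=w[:,:2]; c0=q.mean(0); best=None
    g=np.linspace(-.05,.05,81);G=np.stack(np.meshgrid(g,g),-1).reshape(-1,2)+c0
    from scipy.spatial import cKDTree
    occ=cKDTree(q).query(G)[0]<.0025
    def inside(p):
        x,y=p[:,0],np.abs(p[:,1]); e=(x>-.035)&(x<-.017)&(y<.028); wst=(np.abs(x)<.018)&(y<.019)
        r=e|wst
        if not broken: r|=(x<.035)&(x>.017)&(y<.028)
        return r
    def cost(t):
        c,s=np.cos(t[2]),np.sin(t[2]);d=G-t[:2];p=np.c_[d@[c,s],d@[-s,c]];i=inside(p)
        return 1-(i&occ).sum()/(i|occ).sum()
    for a in np.arange(0,2*np.pi if broken else np.pi,.2):
        off=np.array([np.cos(a),np.sin(a)])*(.007 if broken else 0)
        r=minimize(cost,[*(c0+off),a],method='Nelder-Mead',options=dict(initial_simplex=[[*(c0+off),a],[*(c0+off+[.006,0]),a],[*(c0+off+[0,.006]),a],[*(c0+off),a+.15]]))
        if best is None or r.fun<best.fun: best=r
    return best.x,best.fun
E
python3 - <<'E'
from h import *
np.set_printoptions(precision=4,suppress=True)
f='w2'
w=sel(f,s=(0,90),z=(.108,.125),x=(.56,.71),y=(.0,.17));print('grey',rect(w),shape(w,broken=True))
for c,h in(('yellow',(20,35)),('green',(45,80)),('red',(170,8))):
    w=sel(f,h=h,s=(120,255),z=(.02,.04),x=(.36,.515),y=(-.13,.42));print(c,rect(w),shape(w))
print('tab',rect(sel(f,h=(105,130),s=(120,255),z=(.138,.15),x=(.5,.8),y=(.1,.3))))
print('knob',rect(sel(f,h=(170,8),s=(150,255),z=(.095,.115),x=(.5,.75),y=(-.36,-.2))))
w=sel(f,s=(0,60),v=(130,255),z=(.04,.072),x=(.56,.71),y=(-.18,-.03));print('platform',rect(w))
print('rim',rect(sel(f,s=(0,60),z=(.091,.098),x=(.543,.722),y=(-.02,.168))))
print('floor',rect(sel(f,s=(0,60),v=(130,255),z=(.08,.089),x=(.55,.72),y=(0,.17))))
print('frame',rect(sel(f,h=(20,35),s=(140,255),z=(.1055,.118),x=(.5,.8),y=(-.3,.1))))
print('guide',rect(sel(f,h=(20,35),s=(140,255),z=(.087,.098),x=(.5,.8),y=(.03,.3))))
E
```

```text
grey (2121, ((617.6633911132812, 34.96976089477539), (53.89910888671875, 56.88326644897461), 14.922112464904785), np.float64(0.1145)) (array([0.6248, 0.0374, 0.3216]), np.float64(0.16822945394373967))
yellow (1934, ((474.07110595703125, 336.0121154785156), (55.55069351196289, 70.9244384765625), 61.73152542114258), np.float64(0.0293)) (array([0.4734, 0.3357, 2.6762]), np.float64(0.13610662358642978))
green (1912, ((427.92388916015625, -51.191612243652344), (69.44989013671875, 55.189002990722656), 78.2029037475586), np.float64(0.0292)) (array([ 0.4281, -0.0512,  1.3736]), np.float64(0.11194653299916457))
red (2283, ((424.72265625, 93.44586944580078), (55.378257751464844, 70.71769714355469), 81.11846160888672), np.float64(0.0292)) (array([ 0.4252,  0.0931, -0.1646]), np.float64(0.13052373158756136))
tab (579, ((634.3600463867188, 187.58560180664062), (10.008602142333984, 59.251792907714844), 88.40772247314453), np.float64(0.1415))
knob (340, ((620.7996215820312, -285.5188903808594), (14.814659118652344, 63.31686019897461), 53.62431335449219), np.float64(0.1009))
platform (6435, ((626.5706787109375, -113.92192077636719), (121.6526870727539, 110.42353057861328), 88.6406021118164), np.float64(0.0587))
rim (3005, ((631.9310302734375, 76.01554870605469), (175.40318298339844, 184.85047912597656), 1.3932459354400635), np.float64(0.0936))
floor (15577, ((634.9884643554688, 84.77965545654297), (170.00421142578125, 169.63868713378906), 0.10377141833305359), np.float64(0.0847))
frame (4341, ((626.5370483398438, -116.3355712890625), (186.6216583251953, 189.68255615234375), 88.39786529541016), np.float64(0.1104))
guide (2311, ((633.1503295898438, 107.35020446777344), (158.81602478027344, 199.18450927734375), 88.54415893554688), np.float64(0.0915))
```

The fits are very consistent. The grey waist is at (0.6255, 0.037) with yaw about 0.28, the tray origin about (0.631, 0.0766) with yaw -0.028, and the platform about 21 mm below the rails, so about 6 rad of knob is needed. I'll approach the grey paver with the gripper partly open so the fingers clear the tray end.

```bash
python3 -m crank '[{"x":-1.8,"y":-4.8,"z":0,"turn":0},{"x":-1.8,"y":-4.8,"z":0,"turn":0},{"x":0,"y":0,"z":4.4,"turn":-0.14},{"x":0,"y":0,"z":4.4,"turn":-0.14},{"x":0,"y":0,"z":4.4,"turn":0}]' 55; python3 -m crank '[{"x":0,"y":0,"z":3,"turn":0},{"x":0,"y":0,"z":0,"turn":0},{"x":0,"y":0,"z":0,"turn":0}]'
```

```text
time: 2.25
tool_pos: [0.624, 0.0427, 0.1642]
tool_rot: [0.001, -0.142, 0.99, 0.0]
contact_force: [1.0, -0.4, -0.4]
gripper_width: 0.547
grasp_force: 0.0
time: 2.55
tool_pos: [0.6239, 0.0427, 0.1356]
tool_rot: [-0.0, -0.141, 0.99, 0.0]
contact_force: [-0.2, -0.2, 1.3]
gripper_width: 0.552
grasp_force: 0.0
```

```bash
python3 -m crank '[{"x":0,"y":-0.6,"z":1,"turn":0},{"x":0,"y":0,"z":1.8,"turn":0},{"x":0,"y":0,"z":1.7,"turn":0},{"x":0,"y":0,"z":0,"turn":0}]' && python3 -m crank '[{"x":0,"y":0,"z":0,"turn":0},{"x":0,"y":0,"z":0,"turn":0},{"x":0,"y":0,"z":0,"turn":0},{"x":0,"y":0,"z":0,"turn":0}]' 0 && python3 -m crank '[{"x":0,"y":0,"z":-3,"turn":0},{"x":0,"y":0,"z":-3,"turn":0},{"x":0,"y":0,"z":0,"turn":0}]'
```

```text
time: 2.95
tool_pos: [0.6245, 0.0359, 0.0881]
tool_rot: [-0.002, -0.14, 0.99, 0.0]
contact_force: [-1.1, 0.7, -0.7]
gripper_width: 0.55
grasp_force: 0.0
time: 3.35
tool_pos: [0.6264, 0.0359, 0.0911]
tool_rot: [0.001, -0.14, 0.99, -0.0]
contact_force: [-0.4, -0.3, -0.3]
gripper_width: -0.004
grasp_force: 0.0
time: 3.65
tool_pos: [0.6294, 0.0358, 0.1565]
tool_rot: [0.005, -0.14, 0.99, -0.001]
contact_force: [1.1, 0.5, 1.2]
gripper_width: -0.003
grasp_force: 0.0
```

The gripper closed on nothing. Looking.

Run:
```python
from h import *
np.set_printoptions(precision=4,suppress=True)
save('wrist','w3');s=manip.state();print(s['tool_pos'])
```

```text
[0.6281 0.0358 0.1539]
```

View pics/w3.png

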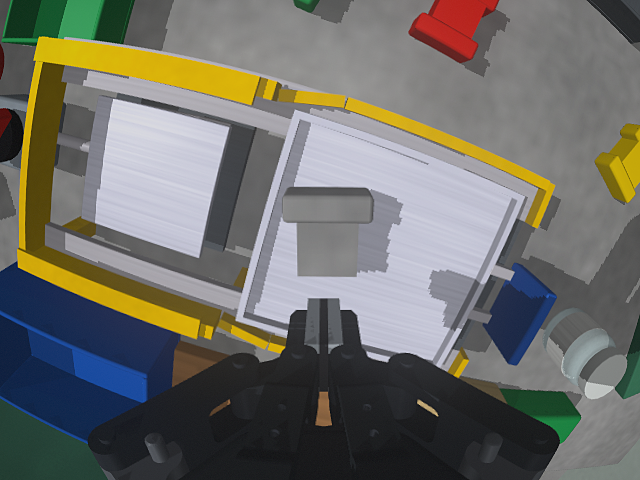

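The paver (top at (327,235)) now sits nearer the base than the fingertips at (325,320). I'll measure its pose again.

Run:
```python
from h import *
np.set_printoptions(precision=4,suppress=True)
f='w3'
w=sel(f,s=(0,60),z=(.108,.122),x=(.55,.645),y=(.0,.08));print('grey',rect(w),shape(w,broken=True))
print('tab',rect(sel(f,h=(105,130),s=(120,255),z=(.138,.15),x=(.5,.8),y=(.1,.3))))
w=sel(f,z=(.125,.2),x=(.55,.7),y=(-.02,.1),v=(0,110));print('finger low', w[w[:,2]<.175].mean(0) if len(w) else 0, w[:,0].min() if len(w) else 0,len(w))
for p in((330,278),(300,275),(356,275),(285,190),(371,190),(325,300)): print(p,dep(f,*p))
```

```text
grey (5880, ((617.6175537109375, 34.54850769042969), (53.730194091796875, 55.638858795166016), 15.48483657836914), np.float64(0.1145)) (array([0.6251, 0.0369, 6.5266]), np.float64(0.1606246514221974))
tab (929, ((633.9852905273438, 186.1734161376953), (11.254020690917969, 59.162113189697266), 89.19287872314453), np.float64(0.1413))
finger low [nan nan nan] 0.6158903124084714 381
(330, 278) [0.6572 0.0487 0.0845]
(300, 275) [0.6469 0.0252 0.1148]
(356, 275) [0.6371 0.0598 0.1144]
(285, 190) [0.6014 0.0012 0.0914]
(371, 190) [0.5867 0.0569 0.0841]
(325, 300) [0.618  0.0334 0.1946]<stdin>:6: RuntimeWarning: Mean of empty slice.
  ret = um.true_divide(
```

Run:
```python
from h import *
np.set_printoptions(precision=4,suppress=True)
def proj(f,p):
    z=load(f);c=z['T'][:3,:3]@p+z['T'][:3,3];K=z['K']
    a=c[:2]/c[2]
    if z['w']: r=np.hypot(*a);a=a*np.arctan(r)/r
    return a*K[0,0]+K[:2,2]
for f,p in(('w3',[.6281,.0358,.1539]),('w3',[.6281,.0358,.1945]),('w3',[.6281,.0358,.1726]),('w2',[.5899,.1329+.0425,.2963+.013]),('w2',[.5899,.1329-.0425,.2963+.013])): print(f,p,proj(f,np.array(p)))
for u,v in((325,298),(325,305),(325,315),(325,330),(345,300),(340,320)): print(u,v,dep('w3',u,v))
for u,v in((215,318),(430,318)): print(u,v,dep('w2',u,v))
save('side','side1');save('scene','scene1')
for f in('side1','scene1'): print(proj(f,np.array([.6281,.0358,.1539])))
a=cv2.imread('pics/side1.png')[100:300,250:480];b=cv2.imread('pics/scene1.png')[150:350,200:400]
cv2.imwrite('pics/s1.png',np.hstack([cv2.resize(a,(400,348)),cv2.resize(b,(348,348))]))
```

```text
w3 [0.6281, 0.0358, 0.1539] [323.972  280.2441]
w3 [0.6281, 0.0358, 0.1945] [323.7798 321.0057]
w3 [0.6281, 0.0358, 0.1726] [323.8938 297.0111]
w2 [0.5899, 0.1754, 0.3093] [413.3034 292.6494]
w2 [0.5899, 0.09039999999999998, 0.3093] [242.4105 293.4092]
325 298 [0.6187 0.0336 0.1913]
325 305 [0.618  0.0334 0.1987]
325 315 [0.6177 0.0333 0.2072]
325 330 [0.6177 0.0333 0.2178]
345 300 [0.6716 0.0648 0.0847]
340 320 [0.6165 0.0389 0.2102]
215 318 [0.581  0.0879 0.3485]
430 318 [0.5824 0.1734 0.3467]
[367.6193 193.9079]
[313.032 271.288]
```

View pics/s1.png

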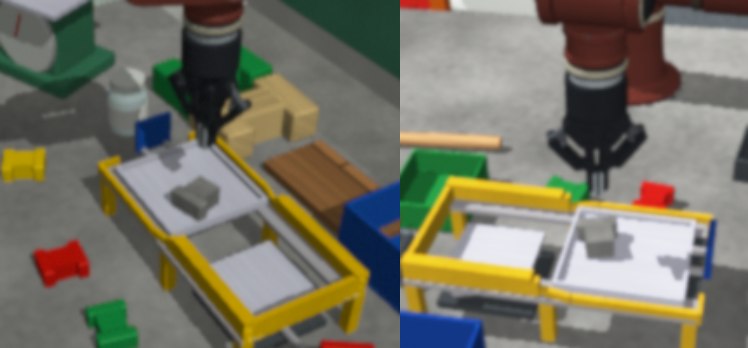

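Both cameras show the fingertips about 36 mm higher than the reported TCP (side 368,182 against the projected 368,194). The depth tip at z≈0.19 against 0.154 agrees. The height reading is therefore offset, and I'll command 36 mm lower and check contact force on the way down.

```bash
python3 -m crank '[{"x":0.2,"y":0.15,"z":0,"turn":0},{"x":0,"y":0,"z":0,"turn":0},{"x":0,"y":0,"z":3,"turn":0},{"x":0,"y":0,"z":3,"turn":0},{"x":0,"y":0,"z":0,"turn":0}]' 55 && python3 -m crank '[{"x":0,"y":0,"z":1.5,"turn":0},{"x":0,"y":0,"z":1.5,"turn":0},{"x":0,"y":0,"z":0.5,"turn":0},{"x":0,"y":0,"z":0,"turn":0},{"x":0,"y":0,"z":0,"turn":0}]'  && python3 -m crank '[{"x":0,"y":0,"z":0,"turn":0},{"x":0,"y":0,"z":0,"turn":0},{"x":0,"y":0,"z":0,"turn":0},{"x":0,"y":0,"z":0,"turn":0}]' 0
```

```text
time: 4.3
tool_pos: [0.619, 0.0371, 0.0839]
tool_rot: [-0.005, -0.14, 0.99, 0.001]
contact_force: [-0.9, 0.1, -0.9]
gripper_width: 0.546
grasp_force: 0.0
time: 4.8
tool_pos: [0.624, 0.0368, 0.0558]
tool_rot: [0.0, -0.14, 0.99, -0.0]
contact_force: [-0.6, 0.1, 0.5]
gripper_width: 0.547
grasp_force: 0.0
time: 5.2
tool_pos: [0.6245, 0.0368, 0.0565]
tool_rot: [0.001, -0.14, 0.99, -0.0]
contact_force: [0.1, 0.5, 4.0]
gripper_width: 0.436
grasp_force: 61.3
```

Gripped at 37 mm with 61 N. Lifting and carrying to the tub.

```bash
python3 -m crank '[{"x":0,"y":0,"z":-2,"turn":0},{"x":0,"y":0,"z":-4,"turn":0},{"x":0,"y":0,"z":-4,"turn":0},{"x":0,"y":0,"z":0,"turn":0}]' && python3 -m crank '[{"x":3.5,"y":-3.4,"z":0,"turn":0},{"x":3.5,"y":-3.4,"z":0,"turn":0},{"x":3.5,"y":-3.4,"z":0,"turn":0},{"x":3.5,"y":-3.4,"z":0,"turn":0},{"x":3.5,"y":-3.4,"z":0,"turn":0}]' && python3 -m crank '[{"x":3.5,"y":-3.4,"z":0,"turn":0},{"x":3.5,"y":-3.4,"z":0,"turn":0},{"x":0,"y":0,"z":0,"turn":0},{"x":0,"y":0,"z":0,"turn":0}]'
```

```text
time: 5.6
tool_pos: [0.6273, 0.0367, 0.1623]
tool_rot: [0.006, -0.14, 0.99, -0.001]
contact_force: [1.0, -0.6, -0.1]
gripper_width: 0.438
grasp_force: 60.8
time: 6.1
tool_pos: [0.5005, -0.1759, 0.1535]
tool_rot: [-0.001, -0.14, 0.99, 0.001]
contact_force: [1.5, -0.1, -1.2]
gripper_width: 0.429
grasp_force: 60.8
time: 6.5
tool_pos: [0.4531, -0.26, 0.1538]
tool_rot: [-0.001, -0.139, 0.99, 0.001]
contact_force: [-0.2, -0.4, -1.2]
gripper_width: 0.43
grasp_force: 60.9
```

```bash
python3 -m crank '[{"x":0,"y":0,"z":4,"turn":0},{"x":0,"y":0,"z":4,"turn":0},{"x":0,"y":0,"z":4,"turn":0},{"x":0,"y":0,"z":0,"turn":0}]' && python3 -m crank '[{"x":0,"y":0,"z":2.5,"turn":0},{"x":0,"y":0,"z":2,"turn":0},{"x":0,"y":0,"z":0.4,"turn":0},{"x":0,"y":0,"z":0,"turn":0},{"x":0,"y":0,"z":0,"turn":0}]' && python3 -m crank '[{"x":0,"y":0,"z":0,"turn":0},{"x":0,"y":0,"z":0,"turn":0},{"x":0,"y":0,"z":0,"turn":0}]' 60
```

```text
time: 6.9
tool_pos: [0.4499, -0.2544, 0.028]
tool_rot: [-0.005, -0.141, 0.99, 0.005]
contact_force: [-0.7, 1.4, -2.1]
gripper_width: 0.43
grasp_force: 60.8
time: 7.4
tool_pos: [0.4557, -0.2604, -0.0118]
tool_rot: [0.001, -0.141, 0.99, -0.001]
contact_force: [0.2, 0.1, -0.9]
gripper_width: 0.435
grasp_force: 60.9
time: 7.7
tool_pos: [0.4548, -0.2603, -0.0128]
tool_rot: [0.001, -0.14, 0.99, -0.001]
contact_force: [0.7, 0.3, -0.1]
gripper_width: 0.599
grasp_force: 0.0
```

```bash
python3 -m crank '[{"x":0,"y":0,"z":-4,"turn":0},{"x":0,"y":0,"z":-4,"turn":0},{"x":0,"y":0,"z":-4,"turn":0},{"x":0,"y":0,"z":-2,"turn":0.146},{"x":0,"y":0,"z":0,"turn":0.146}]' 85 && python3 -m crank '[{"x":0,"y":0,"z":0,"turn":0.146},{"x":0,"y":0,"z":0,"turn":0.146},{"x":0,"y":0,"z":0,"turn":0.146},{"x":0,"y":0,"z":0,"turn":0.146},{"x":0,"y":0,"z":0,"turn":0.146}]' && python3 -m crank '[{"x":0,"y":0,"z":0,"turn":0.146},{"x":0,"y":0,"z":0,"turn":0.146},{"x":0,"y":0,"z":0,"turn":0.146},{"x":0,"y":0,"z":0,"turn":0.146},{"x":0,"y":0,"z":0,"turn":0.146}]' && python3 -m crank '[{"x":0,"y":0,"z":0,"turn":0.146},{"x":0,"y":0,"z":0,"turn":0.146},{"x":0,"y":0,"z":0,"turn":0}]'
python3 - <<'E'
from h import *
np.set_printoptions(precision=4,suppress=True)
save('wrist','w4');save('side','side2')
for f in('side2','w4'):
    for c,h in(('yellow',(20,35)),('green',(45,80)),('red',(170,8))):
        w=sel(f,h=h,s=(120,255),z=(.02,.04),x=(.36,.515),y=(-.13,.42))
        if len(w)>80: print(f,c,rect(w),shape(w))
    w=sel(f,s=(0,80),z=(.015,.05),x=(.4,.51),y=(-.31,-.21));print('grey',len(w),np.median(w,0) if len(w) else 0)
E
```

```text
time: 8.2
tool_pos: [0.4567, -0.2618, 0.1317]
tool_rot: [0.004, 0.008, 1.0, -0.003]
contact_force: [0.6, 0.1, -0.5]
gripper_width: 0.852
grasp_force: 0.0
time: 8.7
tool_pos: [0.4542, -0.2599, 0.1265]
tool_rot: [0.0, 0.365, 0.931, -0.0]
contact_force: [-0.4, 0.2, -0.2]
gripper_width: 0.849
grasp_force: 0.0
time: 9.2
tool_pos: [0.4542, -0.2599, 0.1265]
tool_rot: [0.0, 0.673, 0.739, 0.0]
contact_force: [-0.5, -0.1, 0.1]
gripper_width: 0.849
grasp_force: 0.0
time: 9.5
tool_pos: [0.4542, -0.2599, 0.1265]
tool_rot: [0.0, 0.772, 0.636, 0.0]
contact_force: [0.4, 0.0, -0.6]
gripper_width: 0.853
grasp_force: 0.0
side2 yellow (286, ((471.6932373046875, 333.6261291503906), (59.533050537109375, 69.51483154296875), 64.34857177734375), np.float64(0.0275)) (array([0.4722, 0.3339, 2.6537]), np.float64(0.2543933054393306))
side2 green (490, ((424.63885498046875, -55.907630920410156), (71.68101501464844, 53.94697570800781), 77.76373291015625), np.float64(0.0283)) (array([ 0.425 , -0.0554,  1.3545]), np.float64(0.09407665505226481))
side2 red (417, ((422.07049560546875, 91.296630859375), (58.51060104370117, 70.22515869140625), 82.5223617553711), np.float64(0.0279)) (array([ 0.422 ,  0.0902, -0.172 ]), np.float64(0.15264026402640263))
grey 624 [ 0.4399 -0.268   0.033 ]
w4 green (1395, ((421.57080078125, -80.62371063232422), (16.619272232055664, 55.87135314941406), 73.63530731201172), np.float64(0.0291)) (array([ 0.4234, -0.0814,  0.0006]), np.float64(0.653957528957529))
grey 4139 [ 0.4465 -0.2597  0.0343]
```

Grey is in the tub and the pavers haven't moved. Now the green paver.

```bash
python3 -m crank '[{"x":4,"y":-1.3,"z":0,"turn":0},{"x":4,"y":-1.3,"z":0,"turn":0},{"x":4,"y":-1.3,"z":0,"turn":0},{"x":4,"y":-1.3,"z":0,"turn":0},{"x":4,"y":-1.3,"z":0,"turn":0}]' && python3 -m crank '[{"x":0,"y":0,"z":4,"turn":0},{"x":0,"y":0,"z":4,"turn":0},{"x":0,"y":0,"z":2,"turn":0},{"x":0,"y":0,"z":0,"turn":0},{"x":0,"y":0,"z":0,"turn":0}]'
```

```text
time: 10.1
tool_pos: [0.4282, -0.0497, 0.1264]
tool_rot: [0.0, 0.771, 0.637, 0.0]
contact_force: [-0.0, 0.1, 0.3]
gripper_width: 0.852
grasp_force: 0.0
time: 10.6
tool_pos: [0.4289, -0.0512, 0.0267]
tool_rot: [0.0, 0.771, 0.637, 0.0]
contact_force: [-0.2, -0.4, 0.7]
gripper_width: 0.852
grasp_force: 0.0
```

```bash
python3 -m crank '[{"x":0,"y":0,"z":3,"turn":0},{"x":0,"y":0,"z":2,"turn":0},{"x":0,"y":0,"z":0.5,"turn":0},{"x":0,"y":0,"z":0,"turn":0}]' && python3 -m crank '[{"x":0,"y":0,"z":0,"turn":0},{"x":0,"y":0,"z":0,"turn":0},{"x":0,"y":0,"z":0,"turn":0},{"x":0,"y":0,"z":0,"turn":0}]' 0 && python3 -m crank '[{"x":0,"y":0,"z":-4,"turn":0},{"x":0,"y":0,"z":-5,"turn":0},{"x":0,"y":0,"z":-5,"turn":0},{"x":0,"y":0,"z":-4,"turn":-0.08},{"x":0,"y":0,"z":0,"turn":-0.085}]'
```

```text
time: 11.0
tool_pos: [0.4294, -0.0514, -0.0278]
tool_rot: [0.0, 0.772, 0.636, 0.0]
contact_force: [0.2, 0.8, 0.1]
gripper_width: 0.85
grasp_force: 0.0
time: 11.4
tool_pos: [0.4302, -0.0516, -0.0271]
tool_rot: [0.001, 0.772, 0.636, 0.001]
contact_force: [-0.0, -1.2, 5.5]
gripper_width: 0.435
grasp_force: 61.7
time: 11.9
tool_pos: [0.4326, -0.0522, 0.1588]
tool_rot: [0.006, 0.715, 0.699, 0.003]
contact_force: [0.8, 0.8, -1.4]
gripper_width: 0.436
grasp_force: 61.3
```

```bash
python3 -m crank '[{"x":2.3,"y":4.05,"z":0,"turn":0},{"x":2.3,"y":4.05,"z":0,"turn":0},{"x":2.3,"y":4.05,"z":0,"turn":0},{"x":2.3,"y":4.05,"z":0,"turn":0},{"x":0,"y":0,"z":0,"turn":0}]' && python3 -m crank '[{"x":0,"y":0,"z":3,"turn":0},{"x":0,"y":0,"z":3,"turn":0},{"x":0,"y":0,"z":0,"turn":0},{"x":0,"y":0,"z":0,"turn":0}]'
```

```text
time: 12.4
tool_pos: [0.5955, 0.0388, 0.1488]
tool_rot: [-0.001, 0.716, 0.699, -0.0]
contact_force: [-1.4, -0.0, -1.5]
gripper_width: 0.434
grasp_force: 61.3
time: 12.8
tool_pos: [0.592, 0.0364, 0.0908]
tool_rot: [-0.001, 0.717, 0.697, -0.001]
contact_force: [0.8, -0.6, -1.0]
gripper_width: 0.432
grasp_force: 61.2
```

```bash
python3 -m crank '[{"x":0.1,"y":0.4,"z":0,"turn":0},{"x":0,"y":0,"z":1.8,"turn":0},{"x":0,"y":0,"z":1.3,"turn":0},{"x":0,"y":0,"z":0,"turn":0},{"x":0,"y":0,"z":0,"turn":0}]'  && python3 -m crank '[{"x":0,"y":0,"z":0,"turn":0},{"x":0,"y":0,"z":0,"turn":0},{"x":0,"y":0,"z":0,"turn":0}]' 53  && python3 -m crank '[{"x":0,"y":0,"z":-3,"turn":0},{"x":0,"y":0,"z":-4,"turn":0},{"x":0,"y":0,"z":-4,"turn":0},{"x":0,"y":0,"z":0,"turn":-0.14},{"x":0,"y":0,"z":0,"turn":-0.14}]' && python3 -m crank '[{"x":0,"y":0,"z":0,"turn":-0.14},{"x":0,"y":0,"z":0,"turn":-0.14},{"x":0,"y":0,"z":0,"turn":-0.14},{"x":0,"y":0,"z":0,"turn":-0.14},{"x":0,"y":0,"z":0,"turn":-0.14}]' 85 && python3 -m crank '[{"x":0,"y":0,"z":0,"turn":-0.14},{"x":0,"y":0,"z":0,"turn":-0.14},{"x":0,"y":0,"z":0,"turn":-0.14},{"x":0,"y":0,"z":0,"turn":0}]'
python3 - <<'E'
from h import *
np.set_printoptions(precision=4,suppress=True)
save('wrist','w5');f='w5'
for c,h in(('yellow',(20,35)),('red',(170,8))):
    w=sel(f,h=h,s=(120,255),z=(.02,.04),x=(.36,.515),y=(-.13,.42))
    if len(w)>80: print(f,c,rect(w),shape(w))
w=sel(f,h=(45,80),s=(120,255),z=(.1,.13),x=(.5,.73),y=(-.03,.16));print('green',rect(w),shape(w))
print('tab',rect(sel(f,h=(105,130),s=(120,255),z=(.138,.15),x=(.5,.8),y=(.1,.3))))
E
```

```text
time: 13.3
tool_pos: [0.5971, 0.0374, 0.0606]
tool_rot: [0.0, 0.717, 0.697, 0.0]
contact_force: [-0.2, -0.4, -2.4]
gripper_width: 0.43
grasp_force: 61.3
time: 13.6
tool_pos: [0.5978, 0.0373, 0.0613]
tool_rot: [0.001, 0.717, 0.698, 0.001]
contact_force: [0.2, 0.0, 0.3]
gripper_width: 0.532
grasp_force: 0.0
time: 14.1
tool_pos: [0.5987, 0.0373, 0.1735]
tool_rot: [0.002, 0.61, 0.792, 0.001]
contact_force: [0.2, -0.3, -0.9]
gripper_width: 0.53
grasp_force: 0.0
time: 14.6
tool_pos: [0.5972, 0.0374, 0.1708]
tool_rot: [0.0, 0.301, 0.954, 0.0]
contact_force: [-0.1, 0.2, -0.1]
gripper_width: 0.846
grasp_force: 0.0
time: 15.0
tool_pos: [0.5972, 0.0374, 0.1707]
tool_rot: [0.0, 0.099, 0.995, 0.0]
contact_force: [-0.1, -0.2, 0.1]
gripper_width: 0.848
grasp_force: 0.0
w5 yellow (2467, ((474.1033935546875, 335.89862060546875), (56.86163330078125, 70.56637573242188), 61.698429107666016), np.float64(0.0291)) (array([0.4738, 0.3348, 2.678 ]), np.float64(0.1384985949417904))
w5 red (2637, ((438.0435485839844, 91.36090850830078), (54.77079772949219, 44.50688552856445), 79.85319519042969), np.float64(0.0293)) (array([0.4267, 0.092 , 3.002 ]), np.float64(0.39345711759504864))
green (6684, ((596.734619140625, 36.032718658447266), (69.40755462646484, 55.11914825439453), 87.44435119628906), np.float64(0.1145)) (array([0.5968, 0.0359, 1.5606]), np.float64(0.11815561959654175))
tab (995, ((634.3668212890625, 186.816162109375), (11.189214706420898, 60.009151458740234), 88.03083038330078), np.float64(0.1413))
```

Green landed well at (0.5968, 0.036). Red next.

```bash
python3 -m crank '[{"x":4.5,"y":0.5,"z":0,"turn":0},{"x":4.5,"y":0.5,"z":0,"turn":0},{"x":4.5,"y":0.5,"z":0,"turn":0},{"x":4.5,"y":0.5,"z":0,"turn":0},{"x":0,"y":0,"z":2,"turn":-0.03}]' && python3 -m crank '[{"x":0,"y":0,"z":4,"turn":0},{"x":0,"y":0,"z":4,"turn":0},{"x":0,"y":0,"z":3.5,"turn":0},{"x":0,"y":0,"z":0,"turn":0},{"x":0,"y":0,"z":0,"turn":0}]'
```

```text
time: 15.55
tool_pos: [0.4236, 0.0938, 0.1538]
tool_rot: [0.004, 0.084, 0.996, 0.001]
contact_force: [1.3, 0.9, 0.0]
gripper_width: 0.848
grasp_force: 0.0
time: 16.05
tool_pos: [0.4245, 0.0924, 0.0357]
tool_rot: [-0.0, 0.085, 0.996, -0.0]
contact_force: [0.5, -0.1, 0.2]
gripper_width: 0.85
grasp_force: 0.0
```

```bash
python3 -m crank '[{"x":0,"y":0,"z":3,"turn":0},{"x":0,"y":0,"z":2.5,"turn":0},{"x":0,"y":0,"z":0.8,"turn":0},{"x":0,"y":0,"z":0,"turn":0}]' && python3 -m crank '[{"x":0,"y":0,"z":0,"turn":0},{"x":0,"y":0,"z":0,"turn":0},{"x":0,"y":0,"z":0,"turn":0},{"x":0,"y":0,"z":0,"turn":0}]' 0 && python3 -m crank '[{"x":0,"y":0,"z":-4,"turn":0},{"x":0,"y":0,"z":-5,"turn":0},{"x":0,"y":0,"z":-5,"turn":0.143},{"x":0,"y":0,"z":-4,"turn":0.143},{"x":0,"y":0,"z":0,"turn":0.143}]' && python3 -m crank '[{"x":0,"y":0,"z":0,"turn":0.143},{"x":0,"y":0,"z":0,"turn":0.143},{"x":0,"y":0,"z":0,"turn":0.143},{"x":0,"y":0,"z":0,"turn":0.143},{"x":0,"y":0,"z":0,"turn":0.143}]' && python3 -m crank '[{"x":0,"y":0,"z":0,"turn":0.143},{"x":0,"y":0,"z":0,"turn":0.143},{"x":0,"y":0,"z":0,"turn":0}]'
```

```text
time: 16.45
tool_pos: [0.4253, 0.0924, -0.0268]
tool_rot: [0.0, 0.084, 0.996, 0.0]
contact_force: [-0.1, 0.3, -0.6]
gripper_width: 0.849
grasp_force: 0.0
time: 16.85
tool_pos: [0.4265, 0.0924, -0.0257]
tool_rot: [0.002, 0.084, 0.996, 0.0]
contact_force: [-0.1, 0.4, 5.3]
gripper_width: 0.43
grasp_force: 61.9
time: 17.35
tool_pos: [0.4289, 0.0926, 0.1604]
tool_rot: [0.007, 0.297, 0.955, 0.002]
contact_force: [0.4, -0.0, -0.2]
gripper_width: 0.431
grasp_force: 61.2
time: 17.85
tool_pos: [0.4242, 0.0924, 0.1523]
tool_rot: [0.0, 0.612, 0.791, 0.0]
contact_force: [-0.2, 0.1, -0.7]
gripper_width: 0.431
grasp_force: 61.2
time: 18.15
tool_pos: [0.4243, 0.0924, 0.1523]
tool_rot: [0.0, 0.717, 0.698, 0.0]
contact_force: [0.5, 0.4, -0.3]
gripper_width: 0.431
grasp_force: 61.1
```

```bash
python3 -m crank '[{"x":-1,"y":4.8,"z":0,"turn":0},{"x":-1,"y":4.8,"z":0,"turn":0},{"x":-1,"y":4.8,"z":0,"turn":0},{"x":-1,"y":4.8,"z":0,"turn":0},{"x":-1,"y":4.8,"z":0,"turn":0}]' && python3 -m crank '[{"x":0,"y":0,"z":0,"turn":0},{"x":0,"y":0,"z":2,"turn":0},{"x":0,"y":0,"z":2,"turn":0},{"x":0,"y":0,"z":0,"turn":0},{"x":0,"y":0,"z":0,"turn":0}]'
```

```text
time: 18.65
tool_pos: [0.6648, 0.0354, 0.1519]
tool_rot: [-0.0, 0.715, 0.699, -0.0]
contact_force: [-0.8, -0.0, 0.0]
gripper_width: 0.431
grasp_force: 61.0
time: 19.15
tool_pos: [0.6623, 0.0361, 0.1122]
tool_rot: [-0.0, 0.716, 0.698, -0.0]
contact_force: [-0.4, -0.2, -1.7]
gripper_width: 0.429
grasp_force: 61.0
```

```bash
python3 -m crank '[{"x":0,"y":0.1,"z":2.5,"turn":0},{"x":0,"y":0,"z":1.6,"turn":0},{"x":0,"y":0,"z":1,"turn":0},{"x":0,"y":0,"z":0,"turn":0},{"x":0,"y":0,"z":0,"turn":0}]'  && python3 -m crank '[{"x":0,"y":0,"z":0,"turn":0},{"x":0,"y":0,"z":0,"turn":0},{"x":0,"y":0,"z":0,"turn":0}]' 53  && python3 -m crank '[{"x":0,"y":0,"z":-3,"turn":0},{"x":0,"y":0,"z":-4,"turn":0},{"x":0,"y":0,"z":-4,"turn":0},{"x":0,"y":0,"z":0,"turn":-0.1415},{"x":0,"y":0,"z":0,"turn":-0.1415}]' && python3 -m crank '[{"x":0,"y":0,"z":0,"turn":-0.1415},{"x":0,"y":0,"z":0,"turn":-0.1415},{"x":0,"y":0,"z":0,"turn":-0.1415},{"x":0,"y":0,"z":0,"turn":-0.1415},{"x":0,"y":0,"z":0,"turn":-0.1415}]' 85 && python3 -m crank '[{"x":0,"y":0,"z":0,"turn":-0.1415},{"x":0,"y":0,"z":0,"turn":0}]'
python3 - <<'E'
from h import *
np.set_printoptions(precision=4,suppress=True)
save('wrist','w6');f='w6'
w=sel(f,h=(20,35),s=(120,255),z=(.02,.04),x=(.36,.515),y=(-.13,.42));print('yellow',rect(w),shape(w))
for c,h in(('green',(45,80)),('red',(170,8))):
    w=sel(f,h=h,s=(120,255),z=(.1,.13),x=(.5,.73),y=(-.03,.16));print(c,rect(w),shape(w))
print('tab',rect(sel(f,h=(105,130),s=(120,255),z=(.138,.15),x=(.5,.8),y=(.1,.3))))
E
```

```text
time: 19.65
tool_pos: [0.6642, 0.0359, 0.0617]
tool_rot: [0.0, 0.717, 0.698, 0.0]
contact_force: [1.5, 0.3, -0.5]
gripper_width: 0.432
grasp_force: 61.1
time: 19.95
tool_pos: [0.6644, 0.0359, 0.0619]
tool_rot: [0.0, 0.717, 0.698, 0.0]
contact_force: [0.2, -0.1, 1.2]
gripper_width: 0.527
grasp_force: 0.0
time: 20.45
tool_pos: [0.6656, 0.0358, 0.1746]
tool_rot: [0.002, 0.609, 0.793, 0.001]
contact_force: [-0.1, -0.2, -1.0]
gripper_width: 0.528
grasp_force: 0.0
time: 20.95
tool_pos: [0.6641, 0.0359, 0.1715]
tool_rot: [0.0, 0.296, 0.955, 0.0]
contact_force: [-0.5, 0.1, -0.5]
gripper_width: 0.853
grasp_force: 0.0
time: 21.15
tool_pos: [0.6641, 0.0359, 0.1714]
tool_rot: [0.0, 0.231, 0.973, 0.0]
contact_force: [0.0, 0.2, -0.6]
gripper_width: 0.849
grasp_force: 0.0h.py:36: RuntimeWarning: Mean of empty slice.
  q=(w[:,:2]*1000).astype(np.float32);c=q.mean(0);k=np.linalg.norm(q-np.median(q,0),axis=1)<400
  ret = um.true_divide(
  return _methods._mean(a, axis=axis, dtype=dtype,
  ret = ret.dtype.type(ret / rcount)
h.py:41: RuntimeWarning: Mean of empty slice.
  q=w[:,:2]; c0=q.mean(0); best=None
Traceback (most recent call last):
  File "h.py", line 44, in shape
    occ=cKDTree(q).query(G)[0]<.0025
        ~~~~~~~~~~~~~~~~^^^
  File "scipy/spatial/_ckdtree.pyx", line 794, in scipy.spatial._ckdtree.cKDTree.query
ValueError: 'x' must be finite, check for nan or inf values
```

Run:
```python
from h import *
np.set_printoptions(precision=4,suppress=True)
save('side','side3')
w=sel('side3',h=(20,35),s=(120,255),z=(.018,.04),x=(.36,.515),y=(.2,.45));print('yellow',rect(w),shape(w) if len(w)>50 else 0)
f='w6'
for c,h in(('green',(45,80)),('red',(170,8))):
    w=sel(f,h=h,s=(120,255),z=(.1,.13),x=(.5,.73),y=(-.03,.16));print(c,rect(w),shape(w) if len(w)>50 else 0)
print('tab',rect(sel(f,h=(105,130),s=(120,255),z=(.138,.15),x=(.5,.8),y=(.1,.3))))
```

```text
yellow (301, ((472.88104248046875, 336.2223205566406), (61.98719787597656, 69.42764282226562), 63.682090759277344), np.float64(0.0277)) (array([0.4716, 0.3329, 2.6752]), np.float64(0.2286315789473684))
green (7677, ((597.0469970703125, 36.4283332824707), (68.99568939208984, 55.16441345214844), 88.02227783203125), np.float64(0.1144)) (array([0.5968, 0.0364, 1.5757]), np.float64(0.11784095591264931))
red (7156, ((663.1397094726562, 37.563838958740234), (69.99825286865234, 55.45707702636719), 89.13695526123047), np.float64(0.1144)) (array([0.6623, 0.0375, 1.5647]), np.float64(0.13062880324543613))
tab (1413, ((634.7337036132812, 187.15304565429688), (11.059014320373535, 59.718223571777344), 88.1812973022461), np.float64(0.1412))
```

```bash
python3 -m crank '[{"x":3.8,"y":2.3,"z":0,"turn":0},{"x":3.8,"y":2.3,"z":0,"turn":0},{"x":3.8,"y":2.3,"z":0,"turn":0},{"x":3.8,"y":2.3,"z":0,"turn":0},{"x":3.8,"y":2.3,"z":0,"turn":0}]' && python3 -m crank '[{"x":3.8,"y":2.3,"z":0,"turn":0},{"x":3.8,"y":2.3,"z":0,"turn":0},{"x":3.8,"y":2.3,"z":0,"turn":0},{"x":0,"y":0,"z":3,"turn":0},{"x":0,"y":0,"z":0,"turn":0}]' && python3 -m crank '[{"x":0,"y":0,"z":4,"turn":0},{"x":0,"y":0,"z":4,"turn":0},{"x":0,"y":0,"z":2.5,"turn":0},{"x":0,"y":0,"z":0,"turn":0},{"x":0,"y":0,"z":0,"turn":0}]'
```

```text
time: 21.75
tool_pos: [0.5449, 0.2252, 0.1715]
tool_rot: [0.0, 0.232, 0.973, 0.0]
contact_force: [-0.0, -0.4, -0.1]
gripper_width: 0.852
grasp_force: 0.0
time: 22.25
tool_pos: [0.4719, 0.3366, 0.1374]
tool_rot: [-0.003, 0.231, 0.973, -0.002]
contact_force: [0.5, -0.4, -1.5]
gripper_width: 0.85
grasp_force: 0.0
time: 22.75
tool_pos: [0.4759, 0.3364, 0.0371]
tool_rot: [0.0, 0.232, 0.973, 0.0]
contact_force: [0.1, 0.4, 1.6]
gripper_width: 0.855
grasp_force: 0.0
```

```bash
python3 -m crank '[{"x":0,"y":0,"z":3,"turn":0},{"x":0,"y":0,"z":2.5,"turn":0},{"x":0,"y":0,"z":0.9,"turn":0},{"x":0,"y":0,"z":0,"turn":0}]' && python3 -m crank '[{"x":0,"y":0,"z":0,"turn":0},{"x":0,"y":0,"z":0,"turn":0},{"x":0,"y":0,"z":0,"turn":0},{"x":0,"y":0,"z":0,"turn":0}]' 0 && python3 -m crank '[{"x":0,"y":0,"z":-4,"turn":0},{"x":0,"y":0,"z":-5,"turn":0},{"x":0,"y":0,"z":-5,"turn":0.1415},{"x":0,"y":0,"z":-5,"turn":0.1415},{"x":0,"y":0,"z":-1,"turn":0.1415}]' && python3 -m crank '[{"x":0,"y":0,"z":0,"turn":0.1415},{"x":0,"y":0,"z":0,"turn":0.1415},{"x":0,"y":0,"z":0,"turn":0.1415},{"x":0,"y":0,"z":0,"turn":0.1415},{"x":0,"y":0,"z":0,"turn":0.1415}]' && python3 -m crank '[{"x":0,"y":0,"z":0,"turn":0},{"x":0,"y":0,"z":0,"turn":0}]'
```

```text
time: 23.15
tool_pos: [0.4755, 0.3368, -0.0272]
tool_rot: [0.0, 0.231, 0.973, 0.0]
contact_force: [0.3, 0.3, 0.7]
gripper_width: 0.852
grasp_force: 0.0
time: 23.55
tool_pos: [0.4768, 0.3378, -0.0255]
tool_rot: [0.002, 0.231, 0.973, 0.001]
contact_force: [-0.2, -0.1, 6.7]
gripper_width: 0.428
grasp_force: 61.8
time: 24.05
tool_pos: [0.4784, 0.3387, 0.1809]
tool_rot: [0.004, 0.433, 0.901, 0.005]
contact_force: [0.3, 1.0, -1.0]
gripper_width: 0.434
grasp_force: 61.1
time: 24.55
tool_pos: [0.4747, 0.3366, 0.1719]
tool_rot: [-0.0, 0.719, 0.695, -0.0]
contact_force: [0.5, 0.4, -1.4]
gripper_width: 0.432
grasp_force: 60.9
time: 24.75
tool_pos: [0.4748, 0.3367, 0.172]
tool_rot: [-0.0, 0.716, 0.699, -0.0]
contact_force: [0.5, -0.1, -1.0]
gripper_width: 0.43
grasp_force: 60.9
```

```bash
python3 -m crank '[{"x":-3.6,"y":2.7,"z":0,"turn":0},{"x":-3.6,"y":2.7,"z":0,"turn":0},{"x":-3.6,"y":2.7,"z":0,"turn":0},{"x":-3.6,"y":2.7,"z":0,"turn":0},{"x":-3.6,"y":2.7,"z":0,"turn":0}]' && python3 -m crank '[{"x":-3.6,"y":2.7,"z":0,"turn":0},{"x":0,"y":0,"z":3,"turn":0},{"x":0,"y":0,"z":3,"turn":0},{"x":0,"y":0,"z":0,"turn":0},{"x":0,"y":0,"z":0,"turn":0}]'
```

```text
time: 25.25
tool_pos: [0.6059, 0.1517, 0.1722]
tool_rot: [-0.0, 0.716, 0.698, 0.0]
contact_force: [0.9, 0.9, -1.2]
gripper_width: 0.427
grasp_force: 61.1
time: 25.75
tool_pos: [0.6306, 0.1166, 0.1117]
tool_rot: [-0.001, 0.716, 0.698, -0.001]
contact_force: [0.5, 0.3, -0.7]
gripper_width: 0.432
grasp_force: 61.0
```

```bash
python3 -m crank '[{"x":0,"y":0.1,"z":2.5,"turn":0},{"x":0,"y":0,"z":1.5,"turn":0},{"x":0,"y":0,"z":1,"turn":0},{"x":0,"y":0,"z":0,"turn":0},{"x":0,"y":0,"z":0,"turn":0}]'  && python3 -m crank '[{"x":0,"y":0,"z":0,"turn":0},{"x":0,"y":0,"z":0,"turn":0},{"x":0,"y":0,"z":0,"turn":0}]' 55  && python3 -m crank '[{"x":0,"y":0,"z":-3,"turn":0},{"x":0,"y":0,"z":-4,"turn":0},{"x":0,"y":0,"z":-4,"turn":0},{"x":0,"y":0,"z":-4,"turn":-0.1428},{"x":0,"y":0,"z":0,"turn":-0.1428}]' && python3 -m crank '[{"x":0,"y":0,"z":0,"turn":-0.1428},{"x":0,"y":0,"z":0,"turn":-0.1428},{"x":0,"y":0,"z":0,"turn":-0.1428},{"x":0,"y":0,"z":0,"turn":-0.1428},{"x":0,"y":0,"z":0,"turn":-0.1428}]' && python3 -m crank '[{"x":0,"y":0,"z":0,"turn":-0.1428},{"x":0,"y":0,"z":0,"turn":-0.1428},{"x":0,"y":0,"z":0,"turn":-0.1428},{"x":0,"y":0,"z":0,"turn":-0.1428},{"x":0,"y":0,"z":0,"turn":0}]' 60
python3 - <<'E'
from h import *
np.set_printoptions(precision=4,suppress=True)
save('wrist','w7');f='w7'
for c,h in(('green',(45,80)),('red',(170,8)),('yellow',(20,35))):
    w=sel(f,h=h,s=(120,255),z=(.1,.13),x=(.56,.705),y=(-.0,.16));print(c,rect(w),shape(w) if len(w)>50 else 0)
print('tab',rect(sel(f,h=(105,130),s=(120,255),z=(.138,.15),x=(.5,.8),y=(.1,.3))))
print('rim',rect(sel(f,s=(0,60),z=(.091,.098),x=(.543,.722),y=(-.02,.168))))
w=sel(f,h=(20,35),s=(140,255),z=(.105,.116),x=(.5,.73),y=(-.3,-.02));print('frame',rect(w))
print('knob',rect(sel(f,h=(170,8),s=(150,255),z=(.095,.115),x=(.5,.75),y=(-.36,-.2))))
E
```

```text
time: 26.25
tool_pos: [0.6325, 0.1166, 0.0628]
tool_rot: [0.0, 0.716, 0.698, 0.0]
contact_force: [-0.9, 0.1, -0.8]
gripper_width: 0.433
grasp_force: 61.1
time: 26.55
tool_pos: [0.6329, 0.1165, 0.0633]
tool_rot: [0.001, 0.717, 0.698, 0.001]
contact_force: [0.0, 0.3, -0.0]
gripper_width: 0.552
grasp_force: 0.0
time: 27.05
tool_pos: [0.6362, 0.1168, 0.2217]
tool_rot: [0.005, 0.608, 0.794, 0.005]
contact_force: [-0.2, -0.5, 1.3]
gripper_width: 0.547
grasp_force: 0.0
time: 27.55
tool_pos: [0.6323, 0.1165, 0.2127]
tool_rot: [0.0, 0.292, 0.956, 0.0]
contact_force: [-0.9, -0.5, -0.6]
gripper_width: 0.552
grasp_force: 0.0
time: 28.05
tool_pos: [0.6323, 0.1165, 0.2126]
tool_rot: [0.0, 0.014, 1.0, 0.0]
contact_force: [1.0, -0.1, -0.1]
gripper_width: 0.601
grasp_force: 0.0
green (4901, ((596.4260864257812, 36.43077850341797), (68.48118591308594, 55.36468505859375), 87.99554443359375), np.float64(0.1145)) (array([0.5963, 0.0364, 1.5585]), np.float64(0.10680016687526073))
red (4728, ((663.1303100585938, 38.077491760253906), (70.21878051757812, 55.70404052734375), 89.09475708007812), np.float64(0.1
[... 291 characters left out ...]
4.6664428710938, 187.07064819335938), (10.403090476989746, 59.67905044555664), 87.80294036865234), np.float64(0.1414))
rim (4312, ((631.9580688476562, 78.94104766845703), (178.55352783203125, 161.09603881835938), 88.48482513427734), np.float64(0.0935))
frame (6218, ((626.6038208007812, -116.34878540039062), (188.00198364257812, 189.67189025878906), 88.22293090820312), np.float64(0.1103))
knob (0, ((0.0, 0.0), (0.0, 0.0), 0.0), np.float64(nan))h.py:36: RuntimeWarning: Mean of empty slice.
  q=(w[:,:2]*1000).astype(np.float32);c=q.mean(0);k=np.linalg.norm(q-np.median(q,0),axis=1)<400
  ret = um.true_divide(
  return _methods._mean(a, axis=axis, dtype=dtype,
  ret = ret.dtype.type(ret / rcount)
```

View pics/w7.png

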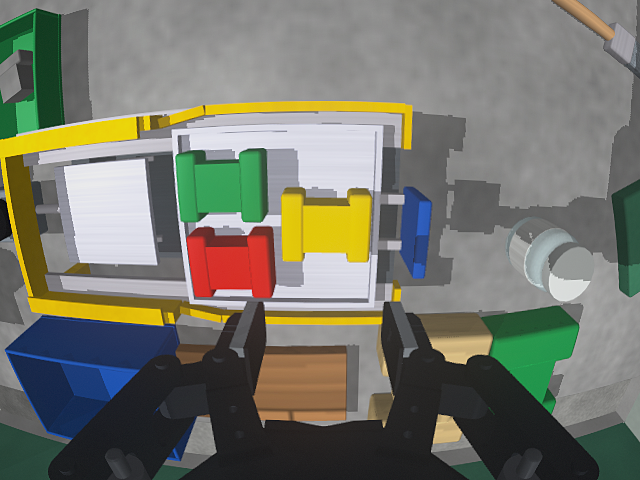

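The picture shows all three pavers flat in the tray (green (222,185), red (232,262), yellow (325,224)), with the tab at (415,232). Now I'll pinch the tab.

```bash
python3 -m crank '[{"x":0,"y":3.5,"z":0,"turn":0},{"x":0,"y":3.5,"z":0,"turn":0},{"x":0,"y":0,"z":3,"turn":0},{"x":0,"y":0,"z":3,"turn":0},{"x":0,"y":0,"z":0,"turn":0}]' 35 && python3 -m crank '[{"x":0,"y":0,"z":0,"turn":0}]'
```

```text
time: 28.6
tool_pos: [0.6306, 0.1862, 0.1466]
tool_rot: [-0.005, 0.014, 1.0, -0.001]
contact_force: [-0.8, -0.2, -0.8]
gripper_width: 0.348
grasp_force: 0.0
time: 28.7
tool_pos: [0.6337, 0.1864, 0.152]
tool_rot: [-0.001, 0.014, 1.0, -0.0]
contact_force: [0.2, 0.3, 0.5]
gripper_width: 0.355
grasp_force: 0.0
```

```bash
python3 -m crank '[{"x":0,"y":0.05,"z":2.5,"turn":0},{"x":0,"y":0,"z":2.5,"turn":0},{"x":0,"y":0,"z":1.9,"turn":0},{"x":0,"y":0,"z":0,"turn":0},{"x":0,"y":0,"z":0,"turn":0}]' && python3 -m crank '[{"x":0,"y":0,"z":0,"turn":0},{"x":0,"y":0,"z":0,"turn":0},{"x":0,"y":0,"z":0,"turn":0},{"x":0,"y":0,"z":0,"turn":0}]' 0
```

```text
time: 29.2
tool_pos: [0.6354, 0.1869, 0.0854]
tool_rot: [0.001, 0.014, 1.0, 0.0]
contact_force: [-0.4, 0.2, 0.0]
gripper_width: 0.353
grasp_force: 0.0
time: 29.6
tool_pos: [0.6359, 0.1875, 0.0863]
tool_rot: [0.002, 0.014, 1.0, 0.001]
contact_force: [-0.1, -0.1, 6.6]
gripper_width: 0.103
grasp_force: 61.8
```

```bash
python3 -m crank '[{"x":0,"y":-1.5,"z":0,"turn":0},{"x":0,"y":-1.5,"z":0,"turn":0},{"x":0,"y":-1.5,"z":0,"turn":0},{"x":0,"y":-1.5,"z":0,"turn":0},{"x":0,"y":0,"z":0,"turn":0}]' && python3 -m crank '[{"x":0,"y":-1.5,"z":0,"turn":0},{"x":0,"y":-1.5,"z":0,"turn":0},{"x":0,"y":-1.5,"z":0,"turn":0},{"x":0,"y":-1.5,"z":0,"turn":0},{"x":0,"y":0,"z":0,"turn":0}]'
```

```text
time: 30.1
tool_pos: [0.6344, 0.1262, 0.0863]
tool_rot: [0.002, 0.014, 1.0, 0.0]
contact_force: [-0.3, -1.8, 6.8]
gripper_width: 0.106
grasp_force: 61.9
time: 30.6
tool_pos: [0.6328, 0.0661, 0.0863]
tool_rot: [0.002, 0.014, 1.0, -0.0]
contact_force: [-0.9, -1.5, 6.4]
gripper_width: 0.097
grasp_force: 61.9
```

```bash
python3 -m crank '[{"x":0,"y":-1.5,"z":0,"turn":0},{"x":0,"y":-1.5,"z":0,"turn":0},{"x":0,"y":-1.5,"z":0,"turn":0},{"x":0,"y":-1,"z":0,"turn":0},{"x":0,"y":0,"z":0,"turn":0}]' && python3 -m crank '[{"x":0,"y":-0.4,"z":0,"turn":0},{"x":0,"y":0,"z":0,"turn":0}]'
```

```text
time: 31.1
tool_pos: [0.6314, 0.0116, 0.0863]
tool_rot: [0.002, 0.014, 1.0, 0.0]
contact_force: [-0.7, 0.9, 6.0]
gripper_width: 0.103
grasp_force: 61.9
time: 31.3
tool_pos: [0.6313, 0.0091, 0.0863]
tool_rot: [0.003, 0.013, 1.0, 0.001]
contact_force: [0.4, 3.9, 6.2]
gripper_width: 0.1
grasp_force: 61.9
```

```bash
python3 -m crank '[{"x":0,"y":-0.4,"z":0,"turn":0},{"x":0,"y":0,"z":0,"turn":0}]' && python3 -m crank '[{"x":0,"y":-0.4,"z":0,"turn":0},{"x":0,"y":0,"z":0,"turn":0},{"x":0,"y":0,"z":0,"turn":0}]'
python3 - <<'E'
from h import *
save('wrist','w8')
f='w8'
for n,k in(('tab',dict(h=(105,130),s=(120,255),z=(.125,.15),x=(.5,.8),y=(-.1,.1))),('frame',dict(h=(20,35),s=(140,255),z=(.105,.116),x=(.5,.73),y=(-.3,-.02))),('rim',dict(s=(0,60),z=(.09,.098),x=(.54,.72),y=(-.22,-.0))),('red',dict(h=(170,8),s=(120,255),z=(.1,.13),x=(.55,.73),y=(-.2,.1))),('green',dict(h=(45,80),s=(120,255),z=(.1,.13),x=(.55,.73),y=(-.2,.1)))): print(n,rect(sel(f,**k)))
E
```

```text
time: 31.5
tool_pos: [0.6312, 0.0055, 0.0864]
tool_rot: [0.003, 0.013, 1.0, 0.001]
contact_force: [0.1, 5.2, 6.0]
gripper_width: 0.098
grasp_force: 61.9
time: 31.8
tool_pos: [0.631, 0.0016, 0.0863]
tool_rot: [0.002, 0.013, 1.0, 0.001]
contact_force: [0.0, 5.1, 7.2]
gripper_width: 0.101
grasp_force: 61.9
tab (3388, ((629.1693115234375, 1.3242650032043457), (11.15494441986084, 59.750877380371094), 87.38764190673828), np.float64(0.1414))
frame (24964, ((626.6892700195312, -117.06236267089844), (186.5564422607422, 190.51971435546875), 87.94384002685547), np.float64(0.1113))
rim (4662, ((628.1820678710938, -99.56048583984375), (161.1241912841797, 193.11322021484375), 0.7719919085502625), np.float64(0.0935))
red (7458, ((659.2080688476562, -147.48037719726562), (70.75035095214844, 56.768428802490234), 89.62530517578125), np.float64(0.1142))
green (8596, ((592.5222778320312, -149.45645141601562), (71.01189422607422, 55.77048873901367), 88.30211639404297), np.float64(0.1142))
```

View pics/w8.png

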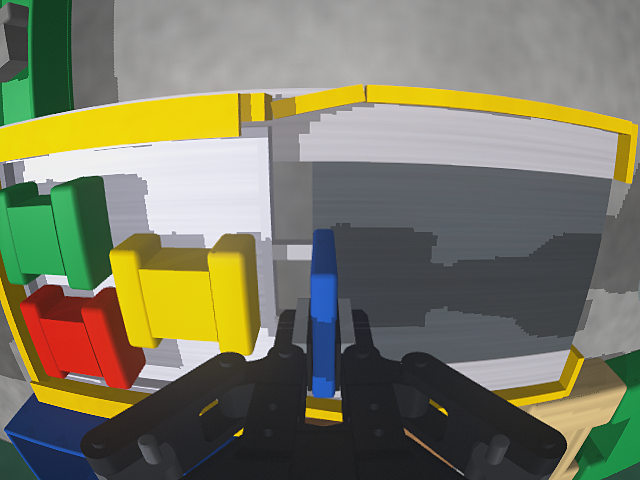

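The tray is almost fully into the frame (its rim nears the end at left), with force at only 5 N of friction. I'll creep until the stop resists.

```bash
for i in 1 2 3; do python3 -m crank '[{"x":0,"y":-0.2,"z":0,"turn":0},{"x":0,"y":0,"z":0,"turn":0}]' | grep -E "pos|force:"; done
```

```text
tool_pos: [0.631, -0.0002, 0.0863]
contact_force: [0.1, 7.0, 6.5]
grasp_force: 61.9
tool_pos: [0.6309, -0.0021, 0.0863]
contact_force: [1.2, 6.4, 5.8]
grasp_force: 62.0
tool_pos: [0.6309, -0.0041, 0.0864]
contact_force: [0.7, 7.2, 6.2]
grasp_force: 62.0
```

```bash
for i in 1 2; do python3 -m crank '[{"x":0,"y":-0.2,"z":0,"turn":0},{"x":0,"y":0,"z":0,"turn":0}]' | grep -E "pos|t_force:"; done
```

```text
tool_pos: [0.6311, -0.0041, 0.0863]
contact_force: [1.7, 12.6, 6.6]
tool_pos: [0.6315, -0.004, 0.0864]
contact_force: [3.1, 18.1, 6.3]
```

The tray has hit the end stop: no motion and force up to 18 N. Releasing and moving over the knob.

```bash
python3 -m crank '[{"x":0,"y":0,"z":0,"turn":0},{"x":0,"y":0,"z":0,"turn":0},{"x":0,"y":0,"z":0,"turn":0}]' 33 && python3 -m crank '[{"x":0,"y":0,"z":-3,"turn":0},{"x":0,"y":0,"z":-4,"turn":0},{"x":0,"y":0,"z":-4,"turn":0},{"x":0,"y":-4.7,"z":0,"turn":0},{"x":0,"y":-4.7,"z":0,"turn":0}]' && python3 -m crank '[{"x":0,"y":-4.7,"z":0,"turn":0},{"x":0,"y":-4.7,"z":0,"turn":0},{"x":0,"y":-4.7,"z":0,"turn":0},{"x":0.3,"y":-4.7,"z":0,"turn":0},{"x":0,"y":0,"z":0,"turn":0.122}]' 50 && python3 -m crank '[{"x":0,"y":0,"z":0,"turn":0.122},{"x":0,"y":0,"z":0,"turn":0.122},{"x":0,"y":0,"z":0,"turn":0.122},{"x":0,"y":0,"z":0,"turn":0.122},{"x":0,"y":0,"z":0,"turn":0}]'
python3 - <<'E'
from h import *
save('wrist','w9');save('side','side4');print(manip.state()['joint_pos'])
f='w9'
for n,k in(('knob',dict(h=(170,8),s=(150,255),z=(.093,.11),x=(.5,.75),y=(-.36,-.2))),('tab',dict(h=(105,130),s=(120,255),z=(.138,.15),x=(.5,.8),y=(-.1,.1))),('frame',dict(h=(20,35),s=(140,255),z=(.105,.116),x=(.5,.73),y=(-.3,-.02)))): print(n,rect(sel(f,**k)))
print('tab side',rect(sel('side4',h=(105,130),s=(120,255),z=(.138,.15),x=(.5,.8),y=(-.1,.1))))
E
```

```text
time: 33.15
tool_pos: [0.6286, -0.0104, 0.0832]
tool_rot: [-0.0, 0.014, 1.0, -0.0]
contact_force: [-0.7, 0.4, 0.2]
gripper_width: 0.332
grasp_force: 0.0
time: 33.65
tool_pos: [0.6273, -0.1049, 0.1959]
tool_rot: [0.002, 0.012, 1.0, -0.001]
contact_force: [-0.0, -0.1, -1.0]
gripper_width: 0.329
grasp_force: 0.0
time: 34.15
tool_pos: [0.6163, -0.2981, 0.1925]
tool_rot: [-0.001, 0.079, 0.997, -0.001]
contact_force: [0.0, -0.1, 0.8]
gripper_width: 0.5
grasp_force: 0.0
time: 34.65
tool_pos: [0.6176, -0.2923, 0.1928]
tool_rot: [-0.0, 0.313, 0.95, -0.0]
contact_force: [-0.1, -0.6, 1.0]
gripper_width: 0.5
grasp_force: 0.0
[-5.50395413e-01  1.90967556e-01  1.47155285e+00 -1.90384155e-04
  1.47962767e+00 -1.48610934e+00]
knob (1431, ((620.8412475585938, -286.5348205566406), (13.798301696777344, 62.69752502441406), 53.57386779785156), np.float64(0.1013))
tab (583, ((627.783935546875, -5.352977752685547), (12.919312477111816, 55.15992736816406), 89.7070083618164), np.float64(0.141))
frame (14247, ((626.45654296875, -116.39714050292969), (186.96292114257812, 189.98280334472656), 88.29961395263672), np.float64(0.1107))
tab side (63, ((627.0488891601562, -6.552559852600098), (11.257180213928223, 56.30229568481445), 89.6755599975586), np.float64(0.14))
```

View pics/w9.png

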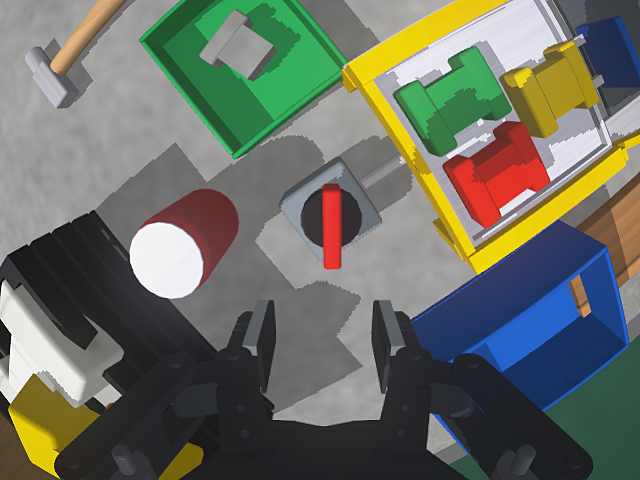

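The picture shows the knob bar at (332,226), aligned with the gap between the fingers. The tray is at the stop with its pavers, and grey is in the tub. Descending onto the bar.

```bash
python3 -m crank '[{"x":0.1,"y":0.65,"z":0,"turn":0},{"x":0,"y":0,"z":4,"turn":0},{"x":0,"y":0,"z":4,"turn":0},{"x":0,"y":0,"z":0,"turn":0},{"x":0,"y":0,"z":0,"turn":0}]' && python3 -m crank '[{"x":0,"y":0,"z":3,"turn":0},{"x":0,"y":0,"z":2.5,"turn":0},{"x":0,"y":0,"z":1.3,"turn":0},{"x":0,"y":0,"z":0,"turn":0},{"x":0,"y":0,"z":0,"turn":0}]'
```

```text
time: 35.25
tool_pos: [0.6208, -0.2854, 0.1127]
tool_rot: [-0.001, 0.313, 0.95, 0.0]
contact_force: [0.4, 0.1, 0.8]
gripper_width: 0.501
grasp_force: 0.0
time: 35.75
tool_pos: [0.6225, -0.2867, 0.0474]
tool_rot: [0.001, 0.313, 0.95, -0.0]
contact_force: [-0.2, 0.5, 0.4]
gripper_width: 0.499
grasp_force: 0.0
```

```bash
python3 -m crank '[{"x":0.1,"y":0,"z":0,"turn":0},{"x":0,"y":0,"z":0,"turn":0},{"x":0,"y":0,"z":0,"turn":0},{"x":0,"y":0,"z":0,"turn":0}]' 0 && python3 -m crank '[{"x":0,"y":0,"z":0,"turn":0.145},{"x":0,"y":0,"z":0,"turn":0.145},{"x":0,"y":0,"z":0,"turn":0.145},{"x":0,"y":0,"z":0,"turn":0.145},{"x":0,"y":0,"z":0,"turn":0.145}]' && python3 -c "
from plant import manip;s=manip.state();print(s['joint_pos'][5],s['ft_torque'])"
```

```text
time: 36.15
tool_pos: [0.6209, -0.2868, 0.0476]
tool_rot: [0.001, 0.313, 0.95, -0.001]
contact_force: [-4.3, -2.7, 7.0]
gripper_width: 0.148
grasp_force: 60.2
time: 36.65
tool_pos: [0.6214, -0.2865, 0.0476]
tool_rot: [0.002, 0.632, 0.775, -0.0]
contact_force: [-1.3, -0.3, 5.1]
gripper_width: 0.155
grasp_force: 60.1
-0.7431652932032106 [-0.14923296  0.35713062  0.16793762]
```

Turning well: 0.17 N·m and low side force. Continuing the stroke.

```bash
for i in 1; do python3 -m crank '[{"x":0,"y":0,"z":0,"turn":0.145},{"x":0,"y":0,"z":0,"turn":0.145},{"x":0,"y":0,"z":0,"turn":0.145},{"x":0,"y":0,"z":0,"turn":0.145},{"x":0,"y":0,"z":0,"turn":0.145}]'; done; for i in 1 2 3 4; do python3 -m crank '[{"x":0,"y":0,"z":0,"turn":0.145},{"x":0,"y":0,"z":0,"turn":0.145},{"x":0,"y":0,"z":0,"turn":0.145},{"x":0,"y":0,"z":0,"turn":0.145},{"x":0,"y":0,"z":0,"turn":0.145}]' | grep -E "pos|t_force:"; done;  python3 -m crank '[{"x":0,"y":0,"z":0,"turn":0}]'; python3 -c "
from plant import manip;s=manip.state();print(s['joint_pos'][5],s['ft_torque'])"
```

```text
time: 37.15
tool_pos: [0.6219, -0.2865, 0.0476]
tool_rot: [0.002, 0.866, 0.501, 0.001]
contact_force: [0.7, -1.8, 3.6]
gripper_width: 0.146
grasp_force: 59.9
tool_pos: [0.6223, -0.287, 0.0476]
contact_force: [2.6, -3.1, 2.4]
tool_pos: [0.6223, -0.2876, 0.0476]
contact_force: [1.6, -5.2, 3.1]
tool_pos: [0.6219, -0.288, 0.0476]
contact_force: [0.3, -6.6, 2.8]
tool_pos: [0.6213, -0.288, 0.0476]
contact_force: [-1.8, -5.7, 3.5]
time: 39.25
tool_pos: [0.6213, -0.288, 0.0476]
tool_rot: [-0.0, -0.602, 0.798, -0.003]
contact_force: [-0.6, -6.6, 4.2]
gripper_width: 0.148
grasp_force: 59.9
2.8788039657809716 [-0.63801618  0.44138143 -0.08440496]
```

First stroke done (4.36 rad). Regripping half a turn back, and measuring the platform and tray on the way.

```bash
python3 -m crank '[{"x":0,"y":0,"z":0,"turn":0},{"x":0,"y":0,"z":0,"turn":0},{"x":0,"y":0,"z":-3,"turn":0},{"x":0,"y":0,"z":-4,"turn":0},{"x":0,"y":0,"z":0,"turn":-0.1428}]' 50; for i in 1 2 3 4; do python3 -m crank '[{"x":0,"y":0,"z":0,"turn":-0.1428},{"x":0,"y":0,"z":0,"turn":-0.1428},{"x":0,"y":0,"z":0,"turn":-0.1428},{"x":0,"y":0,"z":0,"turn":-0.1428},{"x":0,"y":0,"z":0,"turn":-0.1428}]'|grep _pos; done; python3 -m crank '[{"x":0,"y":0,"z":0,"turn":-0.1428},{"x":0,"y":0,"z":0,"turn":0},{"x":0,"y":0,"z":0,"turn":0}]'
python3 - <<'E'
from h import *
save('wrist','w10');save('scene','scene4');print(manip.state()['joint_pos'][5])
print('knob',rect(sel('w10',h=(170,8),s=(150,255),z=(.093,.11),x=(.5,.75),y=(-.36,-.2))))
E
```

```text
time: 39.75
tool_pos: [0.6241, -0.2869, 0.1226]
tool_rot: [0.002, -0.661, 0.751, -0.005]
contact_force: [1.1, -0.0, 1.7]
gripper_width: 0.5
grasp_force: 0.0
tool_pos: [0.6204, -0.2846, 0.1148]
tool_pos: [0.6204, -0.2847, 0.1148]
tool_pos: [0.6204, -0.2847, 0.1148]
tool_pos: [0.6203, -0.2847, 0.1148]
time: 42.05
tool_pos: [0.6204, -0.285, 0.1149]
tool_rot: [-0.0, 0.798, 0.603, 0.0]
contact_force: [-0.7, 0.3, 0.1]
gripper_width: 0.499
grasp_force: 0.0
-0.26344743523821
knob (2537, ((621.396728515625, -286.6702880859375), (64.01179504394531, 13.631536483764648), 74.78643798828125), np.float64(0.1012))
```

Knob turned 4.34 rad per the bar angle, so about 1.6 rad remain. I'll regrip, turn 1.45 rad, and track tray height with fixed-camera depth differences.

```bash
python3 -m crank '[{"x":-0.1,"y":0.1,"z":2.5,"turn":0},{"x":0,"y":0,"z":2.5,"turn":0},{"x":0,"y":0,"z":1.8,"turn":0},{"x":0,"y":0,"z":0,"turn":0},{"x":0,"y":0,"z":0,"turn":0}]' && python3 -m crank '[{"x":0,"y":0,"z":0,"turn":0},{"x":0,"y":0,"z":0,"turn":0},{"x":0,"y":0,"z":0,"turn":0},{"x":0,"y":0,"z":0,"turn":0}]' 0
python3 - <<'E'
from h import *
for i in range(3):
    save('scene',f'b{i}');save('side',f'c{i}')
E
for i in 1 2; do python3 -m crank '[{"x":0,"y":0,"z":0,"turn":0.145},{"x":0,"y":0,"z":0,"turn":0.145},{"x":0,"y":0,"z":0,"turn":0.145},{"x":0,"y":0,"z":0,"turn":0.145},{"x":0,"y":0,"z":0,"turn":0.145}]'|grep -E "_pos|t_force:"; done
cat > th.py <<'E'
from h import *
import sys
t=sys.argv[1]
print(manip.state()['joint_pos'][5],manip.state()['ft_torque'])
for i in range(3): save('scene',f'b{t}{i}');save('side',f'c{t}{i}')
for k in 'bc':
    A=[cloud(f'{k}{i}') for i in range(3)];B=[cloud(f'{k}{t}{i}') for i in range(3)]
    W=A[0][0];z=W[...,2];H=A[0][1]
    zr=lambda L:np.nanmedian([c[0][...,2] for c in L],0)
    d=zr(B)-zr(A);same=np.abs(A[0][2].astype(int)-B[0][2]).max(-1)<12
    t1=(z>.108)&(z<.12)&(W[...,0]>.56)&(W[...,0]<.69)&(W[...,1]>-.19)&(W[...,1]<-.03)&(H[...,1]>120)
    fr=(z>.104)&(z<.116)&(W[...,1]<-.03)&(W[...,1]>-.22)&((W[...,0]<.548)&(W[...,0]>.52)|(W[...,0]>.706)&(W[...,0]<.73))&(H[...,1]>140)
    for n,m in(('pavers',t1),('frame',fr)):
        m=m&same&np.isfinite(d);print(k,n,m.sum(),'mm',np.round(1e3*np.median(d[m]),2),np.round(1e3*d[m][np.abs(d[m])<.004].mean(),2))
E
python3 th.py 1
```

```text
time: 42.65
tool_pos: [0.6211, -0.2865, 0.0471]
tool_rot: [-0.0, 0.797, 0.604, -0.0]
contact_force: [0.7, -0.1, 0.6]
gripper_width: 0.501
grasp_force: 0.0
time: 43.05
tool_pos: [0.6216, -0.2871, 0.0494]
tool_rot: [0.001, 0.797, 0.604, 0.0]
contact_force: [-4.2, 1.7, 6.0]
gripper_width: 0.147
grasp_force: 60.2
tool_pos: [0.6217, -0.2872, 0.0494]
contact_force: [-2.2, 0.7, 5.3]
tool_pos: [0.6217, -0.2873, 0.0494]
contact_force: [-2.7, 0.8, 6.2]
1.1891776446387075 [-0.01378928  0.50279039  0.14272486]
b pavers 1273 mm 0.03 0.03
b frame 793 mm -0.08 -0.06
c pavers 1344 mm 0.03 0.02
c frame 623 mm -0.08 -0.07
```

Not lifted yet; the height measure is good to about 0.1 mm. Small increments next.

```bash
python3 -m crank '[{"x":0,"y":0,"z":0,"turn":0.145},{"x":0,"y":0,"z":0,"turn":0.145},{"x":0,"y":0,"z":0,"turn":0}]'|grep -E "_pos|t_force:"; python3 th.py 2;  python3 -m crank '[{"x":0,"y":0,"z":0,"turn":0.145},{"x":0,"y":0,"z":0,"turn":0}]'|grep -E "_pos|t_force:"; python3 th.py 3
```

```text
tool_pos: [0.6217, -0.2874, 0.0494]
contact_force: [-2.4, 0.0, 5.5]
1.4760813930789638 [ 0.05259224  0.57814766 -0.10264722]
b pavers 1261 mm 0.38 0.37
b frame 793 mm -0.09 -0.07
c pavers 1354 mm 0.45 0.37
c frame 619 mm -0.08 -0.11
tool_pos: [0.6217, -0.2874, 0.0494]
contact_force: [-2.9, 0.8, 6.0]
1.6210261524610692 [ 0.03061427  0.6137802  -0.11737419]
b pavers 1150 mm 0.7 0.69
b frame 793 mm 0.03 -0.01
c pavers 1294 mm 0.88 0.87
c frame 618 mm -0.06 -0.02
```

The platform touched and raised the tray about 0.8 mm. I'll ease back slightly, let go and retreat.

```bash
python3 -m crank '[{"x":0,"y":0,"z":0,"turn":-0.1},{"x":0,"y":0,"z":0,"turn":0},{"x":0,"y":0,"z":0,"turn":0}]'|grep -E "_pos|t_force:"; python3 -m crank '[{"x":0,"y":0,"z":0,"turn":0},{"x":0,"y":0,"z":0,"turn":0},{"x":0,"y":0,"z":-3,"turn":0},{"x":0,"y":0,"z":-4,"turn":0},{"x":0,"y":0,"z":-4,"turn":0}]' 50|grep -E "_pos|t_force:"; python3 -m crank '[{"x":0,"y":0,"z":-4,"turn":0},{"x":0,"y":0,"z":0,"turn":0},{"x":0,"y":0,"z":0,"turn":0},{"x":0,"y":0,"z":0,"turn":0}]'|grep -E "_pos|t_force:"; python3 th.py 4
python3 - <<'E'
from h import *
save('wrist','w11');f='w11'
print('knob',rect(sel(f,h=(170,8),s=(150,255),z=(.093,.11),x=(.5,.75),y=(-.36,-.2))))
for c,h in(('green',(45,80)),('red',(170,8)),('yellow',(20,35))):
    print(c,rect(sel(f,h=h,s=(120,255),z=(.113,.13),x=(.56,.7),y=(-.19,0))))
print('tab side',rect(sel('side4',h=(105,130),s=(120,255),z=(.13,.15),x=(.5,.8),y=(-.1,.1))),rect(sel('c42',h=(105,130),s=(120,255),z=(.13,.15),x=(.5,.8),y=(-.1,.1))))
E
```

```text
tool_pos: [0.6217, -0.2874, 0.0494]
contact_force: [-2.8, -0.2, 5.9]
tool_pos: [0.6206, -0.2862, 0.1573]
contact_force: [0.4, 0.5, 0.1]
tool_pos: [0.6203, -0.2861, 0.1952]
contact_force: [0.4, -1.1, -0.4]
1.5186162185154082 [-0.00253896  0.02355886 -0.00048069]
b pavers 899 mm 0.4 0.38
b frame 708 mm -0.04 -0.06
c pavers 902 mm 0.56 0.5
c frame 491 mm -0.22 -0.17
knob (1455, ((622.1021728515625, -287.9442138671875), (13.913894653320312, 63.102455139160156), 62.438907623291016), np.float64(0.1011))
green (2856, ((593.6179809570312, -156.30751037597656), (66.8819351196289, 54.692893981933594), 87.99945068359375), np.float64(0.1149))
red (3864, ((659.7515258789062, -155.02328491210938), (69.88581848144531, 55.02635955810547), 89.85950469970703), np.float64(0.1149))
yellow (2484, ((628.9000854492188, -74.91548919677734), (70.99736785888672, 55.33744812011719), 88.2215576171875), np.float64(0.1149))
tab side (123, ((626.0748901367188, -5.868093490600586), (12.838225364685059, 58.3123779296875), 89.0811767578125), np.float64(0.1382)) (126, ((626.5717163085938, -5.739281177520752), (13.302481651306152, 57.84525680541992), 89.17577362060547), np.float64(0.1389))
```

View pics/c42.png

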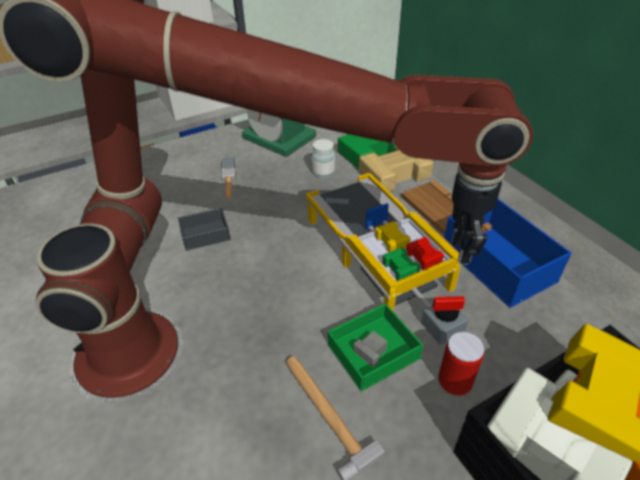

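Everything is in place: grey in the tub (370,348), three pavers in the home tray (405,250), bystanders untouched, and the tray resting on the platform about 0.5 mm up.

```bash
python3 -c "
from plant import manip;print(manip.job_done())"
```

```text
the job is handed in; nothing more can be done
None
```

I handed the job in with the grey paver in the tub, the green, red and yellow pavers (orange was absent) flat in the tray, the tray against the end stop, the jack's platform touching it (raised about 0.5 mm), and the bystanders left alone; no verdict came back.

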